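# Lock the saffron tins away in the spice shop's key-locked box

### The job

Lock the saffron tins away: take the one key from the rack that fits the box's square lock, press and turn it in the socket until it drops fully home, turn it clockwise to the stop to swing the tongue clear, slide the red cover fully open and stand every tin from the cork mat upright on the floor of the box. Then slide the cover fully shut, turn the tongue back to its locked stop with the key, and hang the key upright in the empty hole of the rack with its collar flat on the wood. Leave the other two keys in their holes and do not disturb the other bottles, jars, cup and carton on the counter.

Things in the scene. Friction and masses are not known exactly. Their poses are not given: they have to be found in the camera images.
- key_8_bar (a point): T-key with a 8 mm square steel shank, standing in the rack with its black T-bar up. Point: centre of the T-bar; x along the bar, z up. Bar 40 mm long, 11 mm thick, 13 mm high. 34.5 mm below the point is the flat underside of a brass collar 30 mm across and 6 mm high; the square shank reaches 24 mm further down, its flats square to the bar (x and y), its last 3 mm 1.5 mm slimmer per side.
- key_11_bar (a point): T-key with a 11 mm square steel shank, standing in the rack with its black T-bar up. Point: centre of the T-bar; x along the bar, z up. Bar 50 mm long, 11 mm thick, 13 mm high. 34.5 mm below the point is the flat underside of a brass collar 30 mm across and 6 mm high; the square shank reaches 24 mm further down, its flats square to the bar (x and y), its last 3 mm 1.5 mm slimmer per side.
- key_14_bar (a point): T-key with a 14 mm square steel shank, standing in the rack with its black T-bar up. Point: centre of the T-bar; x along the bar, z up. Bar 60 mm long, 11 mm thick, 13 mm high. 34.5 mm below the point is the flat underside of a brass collar 30 mm across and 6 mm high; the square shank reaches 24 mm further down, its flats square to the bar (x and y), its last 3 mm 1.5 mm slimmer per side.
- lock_mouth (a point): centre of the mouth of the square socket in the top of the brass lock head (34 mm square, at the box's right side), 66 mm above the counter. Socket 13.2 mm square, sides along this frame's x and y, 28 mm deep, small lead-in. y points along the steel tongue (12 mm wide, reaches 60 mm from the axis, top 2 mm below the mouth), z up; the frame turns with the head
- lockbox: brass and dark steel lock box; origin on the counter, 6 mm under box_floor, same axes. The 11 mm key fits the socket in any of four quarter turns with about 12 degrees of play either way; the 8 mm key just spins, the 14 mm key does not enter. Home = key's collar flat on the lock head. The lock axis stands 119 mm in x, -150 mm in y; the deck, 55 mm high, runs from 70 to 265 mm in x
- lock (a joint): turn of the lock head with its tongue, rad: 0 = locked stop, tongue straight across behind the cover's rear edge, so the cover cannot slide; grows clockwise seen from above to the stop at 1.5 = unlocked, tongue clear of the cover. Stays where left; turns with about 0.1 N m
- cover (a joint): slide of the box's red cover, m: 0 = fully shut, 0.15 = fully open (stop), moving along box_floor's +x, away from the robot, over the deck behind; about 1.5 N of friction, stays where left
- cover_bar (a point): centre of the steel pull bar on the cover, a bar 60 mm long along y, 10 mm thick (x) and 10 mm high, its centre 36 mm above the cover's underside, 30 mm above its top face; x is the opening direction; the point moves with the cover
- box_floor (a point): centre of the lock box's inner floor, 6 mm above the counter; x is the cover's opening direction, away from the robot, y to the left, z up. Inside 140 mm (x) by 200 mm (y), open at the top when the cover is open; walls 5 mm thick, 55 mm above the counter; no dividers
- rack_hole1 (a point): wooden key rack, centre of the middle hole at the rack's top face, 45 mm above the counter. Plate 230 mm (x, along the row) by 62 mm (y), 10 mm thick on legs, with three square through holes 20 mm wide, 72 mm apart along x; keys stand with their collars on the plate, bars roughly along the row
- rack_hole0 (a point): centre of the end hole at -72 mm in x, at the rack's top face
- rack_hole2 (a point): centre of the end hole at +72 mm in x, at the rack's top face
- tin_a_mid (a point): round yellow saffron tin with brass lid, 40 mm diameter, 32 mm tall, upright on a 2 mm cork mat to the left of the box (absent in some starts). Point: its centre, half-way up; z up
- tin_b_mid (a point): round yellow saffron tin with brass lid, 40 mm diameter, 32 mm tall, upright on a 2 mm cork mat to the left of the box (absent in some starts). Point: its centre, half-way up; z up
- tin_c_mid (a point): round yellow saffron tin with brass lid, 40 mm diameter, 32 mm tall, upright on a 2 mm cork mat to the left of the box (absent in some starts). Point: its centre, half-way up; z up
- tin_d_mid (a point): round yellow saffron tin with brass lid, 40 mm diameter, 32 mm tall, upright on a 2 mm cork mat to the left of the box (absent in some starts). Point: its centre, half-way up; z up
- oil_bottle: bystander, to be left alone: small green oil bottle 36 mm wide, 90 mm tall; origin at the centre of its underside
- pepper_jar: bystander, to be left alone: amber jar 60 mm wide, 80 mm tall, white lid; origin at the centre of its underside
- rose_bottle: bystander, to be left alone: small clear bottle 36 mm wide, 90 mm tall, blue cap; origin at the centre of its underside
- tea_box: bystander, to be left alone: red carton 50 x 80 x 60 mm; origin at the centre of its underside
- cup: bystander, to be left alone: white cup 60 mm wide, 60 mm tall; origin at the centre of its underside
- cumin_jar: bystander, to be left alone: glass jar 64 mm wide, 90 mm tall, green lid; origin at the centre of its underside
Not all that is in view belongs to the job. What is shaped like the part that bears tin_b_mid but purple or turquoise is not meant.

How it is judged:
By the outcome, as a careful person would: the job done as asked, in the order asked, and still so for the second after the job is handed in, with the robot touching nothing.
Of tin_a, tin_b, tin_c, tin_d only 2 to 4 are there at a start; the rules pass over those that are not, and their reading is None.
At some moment in a run one of tin_a, tin_b, tin_c, tin_d may be knocked a few centimetres aside while the robot is not near it.
It also fails if it takes over 210 s, if anything falls off the work surface, if the arm or the gripper's body presses on something with over 40 N, if the wrist force passes 120 N, or if a joint passes its speed limit or range.

### The arm

A 6-joint arm with a two-finger parallel gripper is mounted at the origin on the work surface. World frame = base frame: x ahead of the robot, y to its left, z up, the work surface at z = 0. Lengths are in mm, angles in rad, forces in N, time in s.
With the tool pointing down it reaches from about 275 to 750 mm from the base axis. Payload 10.2 kg.
Tool frame: the origin (TCP) lies midway between the tips of the shut fingers; the grasp point (between the pads) lies 19 mm behind it; z points along the fingers, y is the line along which they close (so a half turn about z gives the same grasp; the last joint's range is limited). The gripper opens to 85 mm and grips with 20 to 120 N. Pads are 22 mm wide; open, the fingers measure 114 mm over their backs; the gripper's body (76 mm by 85 mm) begins 54 mm behind the grasp point. The pads swing forward as they close: fully open they stand 13 mm farther back than shut.
Start: joints at [0.987, 0.313, 1.498, -0, 1.331, -0.223], TCP at [185.35, 491.199, 205.094] pointing down, gripper open.
Joint ranges: [-2.94, 2.94], [-0.97, 2.17], [0.19, 2.56], [-1.23, 4.37], [0.02, 3.11], [-2.88, 2.88]. Speed limits (rad/s): [2.39, 2.39, 3.01, 3.14, 3.14, 3.14].

### API

Orientations are given as a unit quaternion [w, x, y, z].
In Python, from rig import ctrl gives the robot as it stands.
- The arm moves only by the tool send_rows, never from a script. Its argument "targets" is a list of rows, each a list of 7 numbers: the closure, from -1 (fully open) to 1 (shut), so that 0 is half open, then the shift along the tool's x, y, z in m, then the turn, a rotation vector about the tool's x, y, z in rad. In form: [[claw, dx, dy, dz, ax, ay, az], ...]. A call has exactly 10 rows; each row shifts and turns the commanded pose from where the row before left it, along the tool's axes as they then stand; what a row does not reach is not made up. A row lasts 1/8 s, in which the tool goes at most 62.5 mm and 10.7 degrees, less where a joint would pass 70% of its speed; a pose out of reach is approached as far as the arm can. A call with a gripper value outside its range is refused whole. The fingers move at their own pace and stop on an object; "squeeze" is the grip in N (left out, the last holds). Time passes only in rows, so rows that do not move let the fingers close, or fill a call up. It gives the time, the measured TCP pose, the force, the opening and the grip force at its end, in the units of the state.
- ctrl.sense(): the state, without advancing time (a new reading comes with each control period).
- ctrl.capture(name): name is "side" or "top" or "wrist"; returns a dict with "img" (480x640x3 uint8, red, green, blue), "camera_matrix" (3x3 intrinsics, pixels), "R" (3x3) and "t" (3): a world point X has camera coordinates R X + t. Camera axes: x right, y down, z forward; pixel columns grow to the right and rows downward; lengths in mm; the calibration is good to about 2 mm. A picture is of the moment at which its call begins. There is no depth.
- ctrl.finish_job(): hands the job in; it is judged then, once.
Trained networks look in a picture, given as the dict that the camera call returned (one of the last four; its "shot" number tells which), for a name from the list of things; names that differ only in an ending like _2 or _b are one class to them, and where a whole thing is asked for, a point or a joint stands for the part that bears it (a point fixed in the world has none). Each returns a list of dicts, best first, with "score" (0 to 1); they miss things now and then, are a little off and sometimes report something else, mostly with a low value. They report only what shows in the picture. A call takes as long as a camera call. They do not tell look-alikes from the thing itself.
- ctrl.boxes_of(query, picture): "extent" ([left, top, width, height] in pixels, round what is visible of it).
- ctrl.landmark_of(query, picture): "point" ([column, row] in pixels: a listed point, or the origin of a listed thing).
The state is a dict: "time_s": time; "joints": joint angles; "dq": joint speeds; "tau": joint torques, N m; "eef_pos": TCP position; "ee_rot": TCP orientation; "force": force on the tool from outside, world axes, zero at the start; "wrist_torque": the same for the moment, N m; "grip_width": opening from 0.0 (shut) to 1.0 (fully open); "grip_force": force on a finger pad.
Only numpy, scipy, OpenCV 4.12 (cv2) and the standard library are available. Lean on these libraries where they do the work, as an engineer would, in place of code of your own. Each camera call takes 0.05 s, during which the arm holds its last target. There are 200 camera calls.

## Working session

There is one attempt and no reset: what is moved stays moved. The work goes in short steps, Python scripts to look and compute and a tool call to move; the robot and the scene stay as the last step left them, time stands still between calls to the robot, and variables do not carry over. Pictures are saved under pics/ and viewed, at most 14 in all, crops included, and the job is handed in when it is done.

Besides the shell and the picture viewer there is one more tool, called after "Call:" by a JSON object that holds its "name" and its "arguments". send_rows: Moves the arm, as the interface text tells. Its arguments: {"type":"object","properties":{"targets":{"type":"array"},"squeeze":{"type":"number"}},"required":["targets"]}

```bash
ls; mkdir -p pics
cat > h.py <<'E'
import numpy as np, cv2
from rig import ctrl
def cap(n,f=None):
    p=ctrl.capture(n)
    if f: cv2.imwrite('pics/'+f,cv2.cvtColor(np.asarray(p['img']),cv2.COLOR_RGB2BGR))
    return p
def onz(p,uv,z):
    K,R,t=map(np.array,(p['camera_matrix'],p['R'],p['t']))
    d=R.T@np.linalg.inv(K)@np.array([uv[0],uv[1],1.]); c=-R.T@t
    return c+d*(z-c[2])/d[2]
def pix(p,X):
    K,R,t=map(np.array,(p['camera_matrix'],p['R'],p['t']))
    q=K@(R@np.array(X,float)+t); return q[:2]/q[2]
E
python3 - <<'E'
from h import *
s=ctrl.sense(); print({k:np.round(v,3) for k,v in s.items()})
Z={'key_8_bar':79.5,'key_11_bar':79.5,'key_14_bar':79.5,'lock_mouth':66,'cover_bar':91,'box_floor':6,'rack_hole0':45,'rack_hole1':45,'rack_hole2':45,'tin_a_mid':18}
for n in('top','side'):
    p=cap(n,n+'0.png')
    for k,z in Z.items():
        for d in ctrl.landmark_of(k,p)[:6]:
            if d['score']>.2: print(n,k,round(d['score'],2),np.round(d['point']),np.round(onz(p,d['point'],z)))
E
```

```text
pics
{'time_s': np.float64(0.0), 'joints': array([ 0.987,  0.313,  1.498,  0.   ,  1.331, -0.223]), 'dq': array([-0.   , -0.   , -0.002, -0.   ,  0.002,  0.   ]), 'tau': array([-1.0000e-03, -4.1227e+01, -2.5974e+01, -0.0000e+00,  4.0000e-03,
        0.0000e+00]), 'eef_pos': array([185.182, 490.956, 204.546]), 'ee_rot': array([-0.   ,  0.179,  0.984, -0.001]), 'force': array([ 0.833, -0.611,  0.37 ]), 'wrist_torque': array([-0.003, -0.028,  0.006]), 'grip_force': np.float64(0.0), 'grip_width': np.float64(0.997)}
top key_8_bar 0.74 [479. 247.] [ 542. -367.   80.]
top key_8_bar 0.43 [143. 225.] [590. 446.  80.]
top key_8_bar 0.24 [123. 289.] [433. 480.  80.]
top key_11_bar 0.53 [530. 283.] [ 457. -483.   80.]
top key_14_bar 0.5 [486. 272.] [ 482. -381.   80.]
top lock_mouth 0.63 [388. 202.] [ 656. -154.   66.]
top lock_mouth 0.24 [477. 246.] [ 547. -367.   66.]
top cover_bar 0.82 [342. 254.] [520. -38.  91.]
top rack_hole0 0.87 [481. 272.] [ 486. -381.   45.]
top rack_hole0 0.86 [477. 245.] [ 554. -375.   45.]
top rack_hole0 0.81 [486. 304.] [ 409. -388.   45.]
top rack_hole0 0.34 [530. 283.] [ 459. -499.   45.]
top rack_hole1 0.87 [481. 272.] [ 486. -381.   45.]
top rack_hole1 0.86 [477. 245.] [ 554. -375.   45.]
top rack_hole1 0.81 [486. 304.] [ 409. -388.   45.]
top rack_hole1 0.34 [530. 283.] [ 459. -499.   45.]
top rack_hole2 0.87 [481. 272.] [ 486. -381.   45.]
top rack_hole2 0.86 [477. 245.] [ 554. -375.   45.]
top rack_hole2 0.81 [486. 304.] [ 409. -388.   45.]
top rack_hole2 0.34 [530. 283.] [ 459. -499.   45.]
side box_floor 0.35 [213. 303.] [681. 267.   6.]
```

View pics/top0.png

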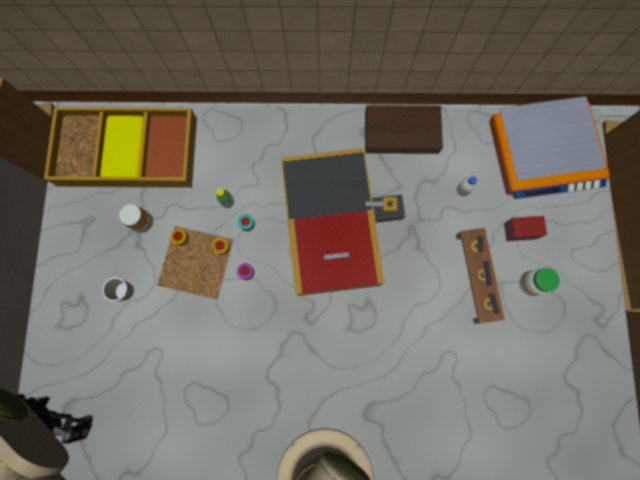

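View pics/side0.png

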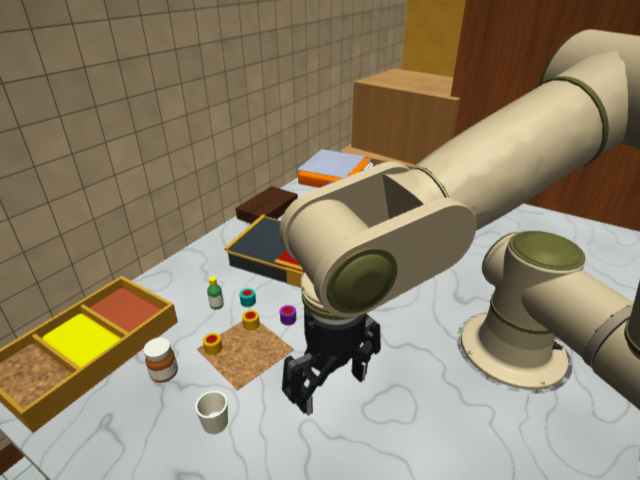

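Top: two yellow tins on the cork mat at (179,236) and (220,245); look-alikes turquoise (246,222) and purple (246,271) are not meant. Keys in the rack at (477,245), (484,272), (490,303). Lock head is at (390,204). I'll move over the rack to identify the 11 mm key from close by.

Call:
{"name": "send_rows", "arguments": {"targets": [[-1,-0.029,-0.035,-0.003,0,0,0],[-1,-0.029,-0.035,-0.003,0,0,0],[-1,-0.029,-0.035,-0.003,0,0,0],[-1,-0.029,-0.035,-0.003,0,0,0],[-1,-0.029,-0.035,-0.003,0,0,0],[-1,-0.029,-0.035,-0.003,0,0,0],[-1,-0.029,-0.035,-0.003,0,0,0],[-1,-0.029,-0.035,-0.003,0,0,0],[-1,-0.029,-0.035,-0.003,0,0,0],[-1,-0.029,-0.035,-0.003,0,0,0]]}}

```text
time_s: 2.35
eef_pos: [333.4, 59.9, 235.4]
ee_rot: [0.0, 0.179, 0.984, 0.0]
force: [0.7, 0.2, 0.4]
grip_width: 0.998
grip_force: 0.0
```

Call:
{"name": "send_rows", "arguments": {"targets": [[-1,-0.029,-0.035,-0.003,0,0,0],[-1,-0.029,-0.035,-0.003,0,0,0],[-1,-0.029,-0.035,-0.003,0,0,0],[-1,-0.029,-0.035,-0.003,0,0,0],[-1,-0.029,-0.035,-0.003,0,0,0],[-1,-0.029,-0.035,-0.003,0,0,0],[-1,-0.029,-0.035,-0.003,0,0,-0.11],[-1,0,0,0,0,0,-0.11],[-1,0,0,0,0,0,-0.11],[-1,0,0,0,0,0,-0.11]]}}

```text
time_s: 3.6
eef_pos: [436.5, -239.6, 256.0]
ee_rot: [-0.0, -0.041, 0.999, 0.0]
force: [-0.5, -0.5, 0.2]
grip_width: 1.001
grip_force: 0.0
```

```bash
cat >> h.py <<'E'
from scipy.spatial.transform import Rotation as Ro
def pose():
    s=ctrl.sense(); q=s['ee_rot']; return np.array(s['eef_pos']),Ro.from_quat([q[1],q[2],q[3],q[0]])
def st():
    s=ctrl.sense(); p,R=pose(); y=R.as_matrix()[:,1]
    print('t',round(float(s['time_s']),2),'tcp',np.round(p,1),'yaw_y',round(float(np.degrees(np.arctan2(y[1],y[0]))),1),'zax',np.round(R.as_matrix()[:,2],3),'j',np.round(s['joints'],2),'F',np.round(s['force'],1),'w',round(float(s['grip_width']),3),'gf',round(float(s['grip_force']),1))
def plan(tgt,yaw=None):
    "tool shift (m) in current axes, then the turn about tool z to bring tool y to yaw deg (mod 180)"
    p,R=pose(); M=R.as_matrix(); d=M.T@(np.array(tgt)-p)/1000
    cur=np.degrees(np.arctan2(M[1,1],M[0,1])); a=0
    if yaw is not None: a=-np.radians((yaw-cur+90)%180-90)
    print('shift',np.round(d,4),'turn az',round(a,3))
def lm(p,k,z,m=.3,n=5):
    for d in ctrl.landmark_of(k,p)[:n]:
        if d['score']>m: print(k,round(d['score'],2),np.round(d['point'],1),np.round(onz(p,d['point'],z),1))
E
python3 - <<'E'
from h import *
st(); p=cap('wrist','w1.png')
print(np.round(p['R'],2),-np.array(p['R']).T@p['t'])
for k in('key_8_bar','key_11_bar','key_14_bar'): lm(p,k,79.5)
lm(p,'rack_hole1',45)
for k in('key_8_bar','key_11_bar','key_14_bar'):print(k,[(round(d['score'],2),np.round(d['extent'])) for d in ctrl.boxes_of(k,p)[:4]])
E
```

```text
t 3.6 tcp [ 436.5 -239.6  256. ] yaw_y 94.7 zax [-0.  0. -1.] j [-0.74  0.22  1.49 -0.    1.44 -2.39] F [-0.5 -0.5  0.2] w 1.001 gf 0.0
[[-0.08  1.    0.  ]
 [ 0.96  0.08  0.26]
 [ 0.26  0.02 -0.97]] [ 370.19440156 -245.40559002  424.65985571]
key_8_bar 0.75 [182.9 309. ] [ 548.9 -371.4   79.5]
key_11_bar 0.6 [161.6 167.5] [ 405.3 -389.2   79.5]
key_14_bar 0.7 [ 83.3 207.4] [ 449.5 -465.4   79.5]
key_14_bar 0.68 [172.7 241.8] [ 477.  -380.4   79.5]
rack_hole1 0.78 [194.5 295. ] [ 548.3 -370.7   45. ]
rack_hole1 0.75 [182.9 233.9] [ 477.8 -382.7   45. ]
rack_hole1 0.68 [176.1 170.5] [ 410.7 -388.8   45. ]
key_8_bar [(0.74, array([179., 283.,  32.,  14.]))]
key_11_bar [(0.79, array([144., 142.,  47.,  54.]))]
key_14_bar [(0.9, array([166., 213.,  35.,  61.]))]
```

Run:
```python
import cv2
i=cv2.imread('pics/w1.png')[120:340,60:280]; cv2.imwrite('pics/w1c.png',cv2.resize(i,(600,600),interpolation=cv2.INTER_CUBIC))
```

```text
(no output)
```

View pics/w1c.png

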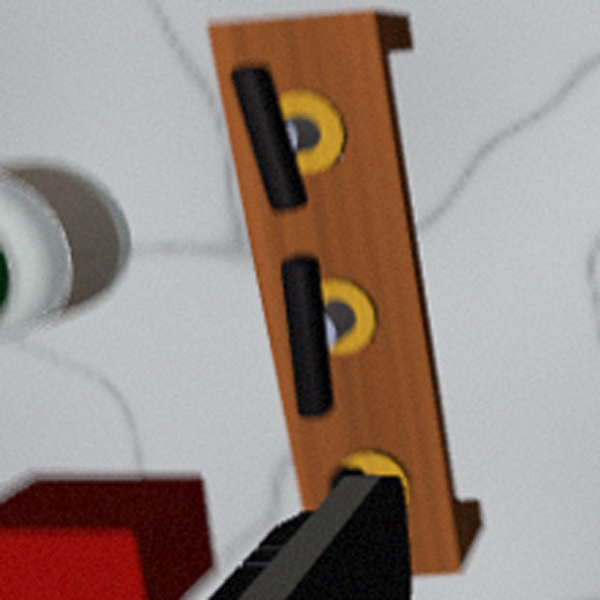

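Keys in the crop: nearest-robot at (270,140) and middle at (307,335), third hidden by a finger. A shift shows all three unobstructed for a length measurement.

Call:
{"name": "send_rows", "arguments": {"targets": [[-1,-0.03,0.002,0,0,0,0],[-1,-0.03,0.002,0,0,0,0],[-1,0,0,0,0,0,0],[-1,0,0,0,0,0,0],[-1,0,0,0,0,0,0],[-1,0,0,0,0,0,0],[-1,0,0,0,0,0,0],[-1,0,0,0,0,0,0],[-1,0,0,0,0,0,0],[-1,0,0,0,0,0,0]]}}

```text
time_s: 5.25
eef_pos: [496.1, -230.8, 256.1]
ee_rot: [0.0, -0.04, 0.999, -0.0]
force: [-1.0, 0.7, 1.0]
grip_width: 0.996
grip_force: 0.0
```

Run:
```python
from h import *
st(); p=cap('wrist','w2.png')
for k in('key_8_bar','key_11_bar','key_14_bar'): lm(p,k,79.5)
lm(p,'rack_hole1',45);lm(p,'lock_mouth',66);lm(p,'cover_bar',91)
g=np.asarray(p['img']).max(2)
m=(g<45).astype(np.uint8); n,l,s,c=cv2.connectedComponentsWithStats(m)
for i in range(1,n):
    if 150<s[i,4]<3000:
        ctr=cv2.findContours((l==i).astype(np.uint8),cv2.RETR_EXTERNAL,cv2.CHAIN_APPROX_NONE)[0][0]
        w=np.array([onz(p,q[0],86)[:2] for q in ctr],np.float32)
        print(s[i],np.round(c[i]),cv2.minAreaRect(w))
i=cv2.imread('pics/w2.png')[70:320,30:280]; cv2.imwrite('pics/w2c.png',cv2.resize(i,(600,600),interpolation=cv2.INTER_CUBIC))
```

```text
t 5.25 tcp [ 496.1 -230.8  256.1] yaw_y 94.5 zax [ 0. -0. -1.] j [-0.65  0.33  1.34 -0.    1.47 -2.3 ] F [-1.   0.7  1. ] w 0.996 gf 0.0
key_8_bar 0.56 [175.2 254.7] [ 549.2 -369.6   79.5]
key_11_bar 0.57 [147.7 100.7] [ 406.3 -390.8   79.5]
key_14_bar 0.69 [163.7 182.6] [ 478.3 -378.8   79.5]
rack_hole1 0.84 [186.5 243.9] [ 547.8 -370.4   45. ]
rack_hole1 0.74 [162.2 104.6] [ 406.5 -392.1   45. ]
rack_hole1 0.68 [175.2 180.5] [ 480.  -381.1   45. ]
lock_mouth 0.9 [370.1 354.6] [ 654.5 -159.8   66. ]
lock_mouth 0.58 [211.6 353.7] [ 667.4 -336.9   66. ]
cover_bar 0.92 [533.9 251.8] [515. -21.  91.]
[132  71  29  60 784] [146. 100.] ((407.04656982421875, -388.6156921386719), (49.516849517822266, 13.595000267028809), 14.918192863464355)
[ 23 131  23  53 378] [ 38. 160.] ((466.41998291015625, -491.95684814453125), (17.398035049438477, 48.93798065185547), 76.2757568359375)
[151 149  20  64 838] [161. 181.] ((476.2758483886719, -378.12298583984375), (57.98893356323242, 13.613608360290527), 4.212932109832764)
[170 234  14  40 503] [176. 253.] ((546.1459350585938, -365.8363037109375), (12.578557968139648, 40.627017974853516), 88.47704315185547)
[336 292  73  44 900] [373. 309.] ((590.7686767578125, -170.84535217285156), (32.295799255371094, 80.34619903564453), 23.670560836791992)
[  1 341  79  15 760] [ 40. 348.] ((661.5389404296875, -511.53948974609375), (11.655447959899902, 85.94857788085938), 8.516275405883789)
```

View pics/w2c.png

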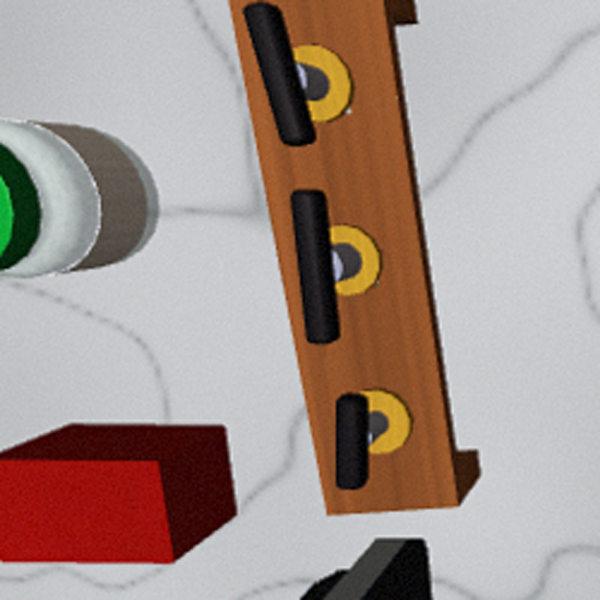

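Three keys, bar lengths measured: (146,100) = 49.5 mm, (161,181) = 58 mm, (176,253) = 40.6 mm. The 11 mm key has the 50 mm bar, so it is the one nearest the robot at (407,-389), bar at about 15°.

Run:
```python
from h import *
plan([406.5,-389.3,110],104.9)
```

```text
shift [ 0.1018 -0.1509  0.1461] turn az -0.181
```

Call:
{"name": "send_rows", "arguments": {"targets": [[0,0.0254,-0.0377,0,0,0,0],[0,0.0254,-0.0377,0,0,0,0],[0,0.0255,-0.0377,0,0,0,0],[0,0.0255,-0.0378,0,0,0,0],[0,0,0,0,0,0,-0.09],[0,0,0,0.03,0,0,-0.091],[0,0,0,0.055,0,0,0],[0,0,0,0.056,0,0,0],[0,0,0,0.005,0,0,0],[0,0,0,0,0,0,0]]}}

```text
time_s: 6.85
eef_pos: [407.1, -390.1, 111.9]
ee_rot: [0.001, -0.13, 0.992, -0.001]
force: [0.3, -0.4, 1.8]
grip_width: 0.499
grip_force: 0.0
```

Run:
```python
from h import *
st(); plan([406.5,-389.3,59.5],104.9)
p=cap('wrist','w3.png'); lm(p,'key_11_bar',79.5)
```

```text
t 6.85 tcp [ 407.1 -390.1  111.9] yaw_y 104.9 zax [ 0.001 -0.002 -1.   ] j [-0.97  0.48  1.51 -0.    1.15 -2.8 ] F [ 0.3 -0.4  1.8] w 0.499 gf 0.0
shift [0.0004 0.001  0.0524] turn az 0.0
key_11_bar 0.81 [313.9 258.3] [ 406.7 -392.8   79.5]
```

View pics/w3.png

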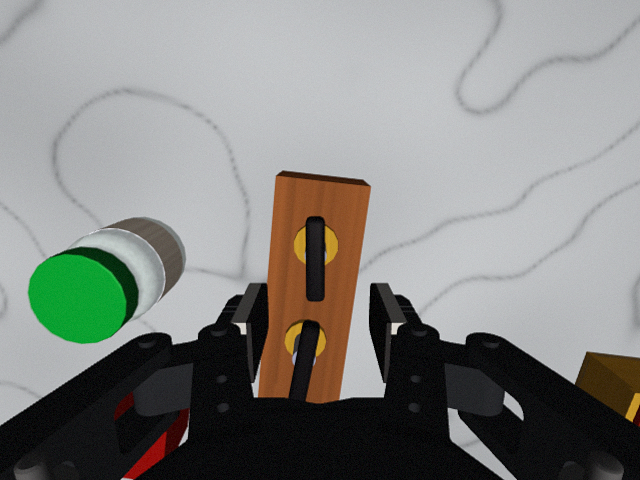

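The bar at (315,258) sits midway between the fingers (267, 370) and is aligned with them. Descend and grip.

Call:
{"name": "send_rows", "arguments": {"targets": [[0,0.0003,-0.001,0.02,0,0,0],[0,0,0,0.02,0,0,0],[0,0,0,0.0125,0,0,0],[0,0,0,0,0,0,0],[1,0,0,0,0,0,0],[1,0,0,0,0,0,0],[1,0,0,0,0,0,0],[1,0,0,0,0,0,0],[1,0,0,0,0,0,0],[1,0,0,0,0,0,0]], "squeeze": 60}}

```text
time_s: 8.2
eef_pos: [406.9, -391.1, 58.5]
ee_rot: [0.0, -0.13, 0.992, -0.001]
force: [0.5, -0.7, 5.1]
grip_width: 0.084
grip_force: 59.2
```

Run:
```python
from h import *
st(); plan([407,-390,125])
```

```text
t 8.2 tcp [ 406.9 -391.1   58.5] yaw_y 104.9 zax [ 0.001 -0.002 -1.   ] j [-0.97  0.55  1.55 -0.    1.04 -2.8 ] F [ 0.5 -0.7  5.1] w 0.084 gf 59.2
shift [-0.0004  0.0008 -0.0665] turn az 0
```

Call:
{"name": "send_rows", "arguments": {"targets": [[1,0,0,-0.015,0,0,0],[1,0,0,-0.03,0,0,0],[1,0,0,-0.04,0,0,0],[1,0,0,-0.04,0,0,0],[1,0,0,0,0,0,0.087],[1,0,0,0,0,0,0.087],[1,0,0,0,0,0,0.087],[1,-0.03,0.03,0,0,0,0],[1,-0.03,0.03,0,0,0,0],[1,-0.03,0.03,0,0,0,0]]}}

```text
time_s: 9.45
eef_pos: [497.2, -299.2, 183.2]
ee_rot: [-0.0, 0.001, 1.0, 0.0]
force: [0.9, 0.8, -0.3]
grip_width: 0.08
grip_force: 58.8
```

Run:
```python
from h import *
st()
for n in('wrist','top'):
    p=cap(n,n+'4.png'); lm(p,'lock_mouth',66); lm(p,'cover_bar',91)
    h=cv2.cvtColor(np.asarray(p['img']),cv2.COLOR_RGB2HSV)
    m=(((h[...,0]<6)|(h[...,0]>174))&(h[...,1]>150)&(h[...,2]>60)).astype(np.uint8)
    k,l,s,c=cv2.connectedComponentsWithStats(m)
    for i in range(1,k):
        if s[i,4]>1500:
            ctr=cv2.findContours((l==i).astype(np.uint8),cv2.RETR_EXTERNAL,cv2.CHAIN_APPROX_NONE)[0][0]
            w=np.array([onz(p,q[0],61)[:2] for q in ctr],np.float32); print(n,'red',s[i],cv2.minAreaRect(w))
```

```text
t 9.45 tcp [ 497.2 -299.2  183.2] yaw_y 89.9 zax [-0.  0. -1.] j [-0.74  0.45  1.36  0.    1.33 -2.31] F [ 0.9  0.8 -0.3] w 0.08 gf 58.8
lock_mouth 0.64 [472.9 391.1] [ 652.2 -156.9   66. ]
wrist red [  544   161    96   213 18477] ((539.9625854492188, -62.22523498535156), (187.34173583984375, 86.1723861694336), 8.60319709777832)
wrist red [  53  289  116   73 6272] ((588.2630615234375, -482.93206787109375), (64.74410247802734, 101.41820526123047), 4.091752052307129)
lock_mouth 0.53 [388.6 203.6] [ 652.  -154.5   66. ]
cover_bar 0.97 [339.2 254.6] [518.2 -31.2  91. ]
cover_bar 0.41 [388.7 201.9] [ 649.  -151.1   91. ]
top red [ 295  211   82   82 5241] ((532.5361328125, -21.78630828857422), (184.11007690429688, 178.6416778564453), 7.405341625213623)
```

View pics/wrist4.png

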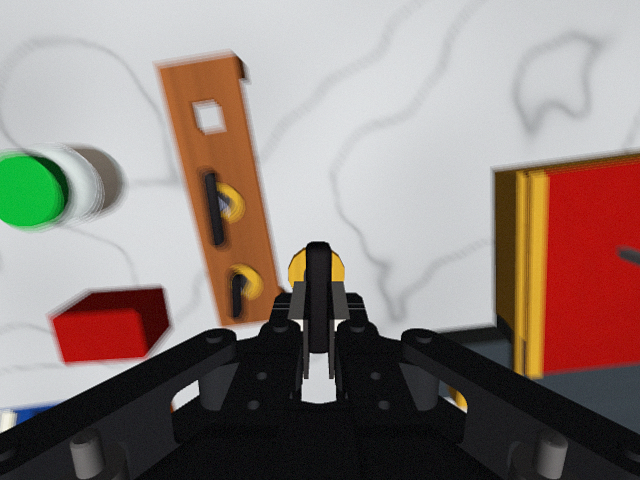

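Key is held vertically, collar at (317,265); the emptied hole is at (209,115). Lock head hides at about (470,391). Now refining the box yaw and the key's offset in the hand.

Run:
```python
from h import *
p=ctrl.capture('wrist'); t=ctrl.capture('top')
def edge(p,rows,cols,z,ch='red'):
    pass
im=np.asarray(p['img']); h=cv2.cvtColor(im,cv2.COLOR_RGB2HSV)
red=((h[...,0]<6)|(h[...,0]>174))&(h[...,1]>150)&(h[...,2]>60)
pts=[]
for r in range(185,360,5):
    c=np.where(red[r,500:])[0]
    pts.append(onz(p,(500+c[0]-.5,r),61)[:2])
pts=np.array(pts); f=np.polyfit(pts[:,0],pts[:,1],1); print('right edge yaw',np.degrees(np.arctan(f[0])),'y at x=520',np.polyval(f,520))
# top: red edges
ht=cv2.cvtColor(np.asarray(t['img']),cv2.COLOR_RGB2HSV)
rt=((ht[...,0]<6)|(ht[...,0]>174))&(ht[...,1]>150)&(ht[...,2]>60)
A=np.array([onz(t,(c,np.where(rt[200:310,c])[0][-1]+200.5),61)[:2] for c in range(305,372,3)])
B=np.array([onz(t,(c,np.where(rt[200:310,c])[0][0]+199.5),61)[:2] for c in range(302,366,3)])
L=np.array([onz(t,(np.where(rt[r,280:400])[0][0]+279.5,r),61)[:2] for r in range(225,285,3)])
Rr=np.array([onz(t,(np.where(rt[r,280:400])[0][-1]+280.5,r),61)[:2] for r in range(225,280,3)])
for n,a,ax in(('front',A,1),('rear',B,1),('left',L,0),('right',Rr,0)):
    f=np.polyfit(a[:,ax],a[:,1-ax],1); print(n,np.degrees(np.arctan(f[0])),a.mean(0))
# collar
hm=(h[...,0]>12)&(h[...,0]<35)&(h[...,1]>120)
k,l,s,c=cv2.connectedComponentsWithStats(hm.astype(np.uint8))
tz=pose()[0][2]
for i in range(1,k):
    if s[i,4]>100 and 250<c[i][0]<380: 
        x0,y0,w,hh=s[i,:4]; print(s[i],'top edge',onz(p,(c[i][0],y0),tz-7.5),'l',onz(p,(x0,y0+hh/2),tz-7.5),'r',onz(p,(x0+w,y0+hh/2),tz-7.5))
lm(p,'rack_hole1',45)
g=(im.min(2)>200)[100:135,190:230]; q=np.argwhere(g).mean(0); print('hole',onz(p,(190+q[1],100+q[0]),35),onz(p,(190+q[1],100+q[0]),45))
lm(p,'key_11_bar',tz+21); st()
```

```text
right edge yaw 10.851347681455358 y at x=520 -123.92060780141458
front -7.3699782220327315 [440.89696988 -29.56870641]
rear -7.627309756348132 [624.52527177 -17.94629312]
left 7.372018950749387 [525.46972146  67.46221195]
right 7.742098007184179 [ 530.80656294 -111.89737129]
[289 248  17  39 468] top edge [ 481.19802146 -311.71369256  175.23927555] l [ 491.63649718 -316.16475523  175.23927555] r [ 491.64999216 -307.42672634  175.23927555]
[331 251  13  31 330] top edge [ 482.81477116 -291.95422461  175.23927555] l [ 491.12661182 -294.57959854  175.23927555] r [ 491.13690784 -287.90128661  175.23927555]
rack_hole1 0.89 [243.1 278.9] [ 548.4 -368.9   45. ]
rack_hole1 0.7 [224.  203.2] [ 479.6 -381.3   45. ]
hole [ 407.57926931 -392.47183387   35.        ] [ 408.26846055 -389.58733983   45.        ]
t 9.95 tcp [ 496.1 -301.   182.7] yaw_y 89.9 zax [-0. -0. -1.] j [-0.75  0.45  1.36 -0.    1.33 -2.32] F [-1.   0.1 -0.9] w 0.081 gf 58.7
```

Run:
```python
from h import *
plan([685,-160,150],97.5)
```

```text
shift [-0.1887  0.1414  0.0327] turn az -0.133
```

Call:
{"name": "send_rows", "arguments": {"targets": [[1,-0.038,0.0282,0,0,0,0],[1,-0.038,0.0282,0,0,0,0],[1,-0.038,0.0282,0,0,0,0],[1,-0.038,0.0282,0,0,0,0],[1,-0.037,0.0282,0,0,0,0],[1,0,0,0.015,0,0,-0.066],[1,0,0,0.018,0,0,-0.067],[1,0,0,0,0,0,0],[1,0,0,0,0,0,0],[1,0,0,0,0,0,0]]}}

```text
time_s: 11.2
eef_pos: [685.9, -159.9, 150.7]
ee_rot: [0.001, -0.066, 0.998, -0.0]
force: [-1.0, 0.5, -0.9]
grip_width: 0.08
grip_force: 58.8
```

Run:
```python
from h import *
st(); p=cap('wrist','w5.png'); lm(p,'lock_mouth',66); plan([654,-157,120],97.5)
```

```text
t 11.2 tcp [ 685.9 -159.9  150.7] yaw_y 97.5 zax [ 0.001 -0.001 -1.   ] j [-0.39  0.77  0.92  0.    1.45 -2.1 ] F [-1.   0.5 -0.9] w 0.08 gf 58.8
lock_mouth 0.86 [330.4 193.4] [ 653.4 -155.7   66. ]
shift [0.0312 0.0069 0.0303] turn az 0.001
```

View pics/w5.png

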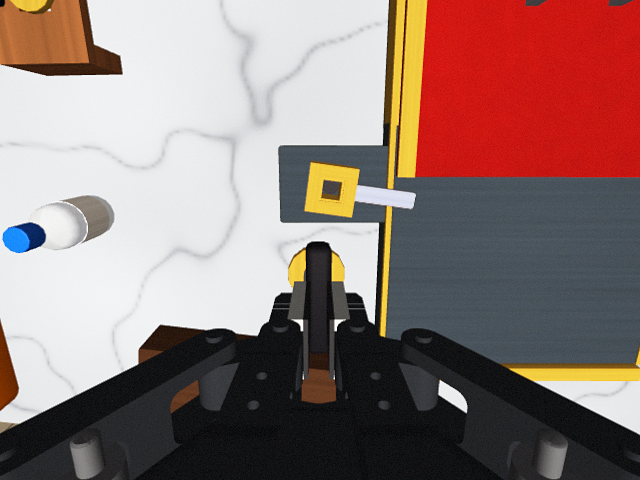

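Socket mouth centre is at about (331,190) and the tongue runs to (415,200). Head and tongue are about 7° clockwise of locked, so I align the key to that.

Run:
```python
from h import *
p=ctrl.capture('wrist'); print(onz(p,(331.3,190.5),66),onz(p,(415,200),64),onz(p,(359,191),64))
plan([651.9,-154.4,108],90.5)
```

```text
[ 651.07748269 -155.20509522   66.        ] [650.18636396 -95.45522087  64.        ] [ 649.113082  -135.7510392   64.       ]
shift [0.0329 0.0097 0.0421] turn az 0.123
```

Call:
{"name": "send_rows", "arguments": {"targets": [[1,0.017,0.005,0,0,0,0],[1,0.017,0.0047,0,0,0,0],[1,0,0,0,0,0,0.06],[1,0,0,0,0,0,0.058],[1,0,0,0.02,0,0,0],[1,0,0,0.02,0,0,0],[1,0,0,0.006,0,0,0],[1,0,0,0.004,0,0,0],[1,0,0,0.003,0,0,0],[1,0,0,0,0,0,0]]}}

```text
time_s: 12.6
eef_pos: [650.8, -154.4, 96.9]
ee_rot: [0.0, -0.007, 1.0, -0.0]
force: [0.5, 0.3, -1.5]
grip_width: 0.082
grip_force: 58.8
```

Run:
```python
from h import *
st()
```

```text
t 12.6 tcp [ 650.8 -154.4   96.9] yaw_y 90.8 zax [ 0. -0. -1.] j [-0.41  0.72  1.15  0.    1.28 -1.99] F [ 0.5  0.3 -1.5] w 0.082 gf 58.8
```

Call:
{"name": "send_rows", "arguments": {"targets": [[1,0,0,0.004,0,0,0],[1,0,0,0.004,0,0,0],[1,0,0,0.004,0,0,0],[1,0,0,0.003,0,0,0],[1,0,0,0.002,0,0,0],[1,0,0,0.001,0,0,0],[1,0,0,0,0,0,0],[1,0,0,0,0,0,0],[1,0,0,0,0,0,0],[1,0,0,0,0,0,0]]}}

```text
time_s: 13.85
eef_pos: [651.0, -154.8, 79.5]
ee_rot: [0.001, -0.007, 1.0, -0.0]
force: [-0.6, -1.4, 5.3]
grip_width: 0.085
grip_force: 60.4
```

Run:
```python
from h import *
st()
```

```text
t 13.85 tcp [ 651.  -154.8   79.5] yaw_y 90.8 zax [ 0.001 -0.001 -1.   ] j [-0.41  0.74  1.16 -0.    1.24 -1.99] F [-0.6 -1.4  5.3] w 0.085 gf 60.4
```

Call:
{"name": "send_rows", "arguments": {"targets": [[1,0,0,0.0006,0,0,0.1],[1,0,0,0,0,0,0.14],[1,0,0,0,0,0,0.14],[1,0,0,0,0,0,0.14],[1,0,0,0,0,0,0.14],[1,0,0,0,0,0,0.14],[1,0,0,0,0,0,0.14],[1,0,0,0,0,0,0.14],[1,0,0,0,0,0,0.14],[1,0,0,0,0,0,0.14]]}}

```text
time_s: 15.1
eef_pos: [651.7, -154.7, 79.3]
ee_rot: [0.002, 0.625, 0.781, 0.001]
force: [2.1, 0.2, 5.4]
grip_width: 0.082
grip_force: 60.9
```

Run:
```python
from h import *
st(); print(ctrl.sense()['wrist_torque'])
```

```text
t 15.1 tcp [ 651.7 -154.7   79.3] yaw_y 12.6 zax [ 0.003 -0.001 -1.   ] j [-0.41  0.74  1.16  0.    1.24 -0.63] F [2.1 0.2 5.4] w 0.082 gf 60.9
[-0.0998841  -0.26489451  0.14944647]
```

Continue in small steps to the stop.

Call:
{"name": "send_rows", "arguments": {"targets": [[1,0,0,0,0,0,0.06],[1,0,0,0,0,0,0.06],[1,0,0,0,0,0,0.05],[1,0,0,0,0,0,0.05],[1,0,0,0,0,0,0.04],[1,0,0,0,0,0,0.03],[1,0,0,0,0,0,0],[1,0,0,0,0,0,0],[1,0,0,0,0,0,0],[1,0,0,0,0,0,0]]}}

```text
time_s: 16.35
eef_pos: [651.8, -154.8, 79.3]
ee_rot: [0.002, 0.73, 0.684, 0.001]
force: [2.7, -1.3, 5.4]
grip_width: 0.083
grip_force: 60.5
```

Run:
```python
from h import *
st(); print(ctrl.sense()['wrist_torque'])
```

```text
t 16.35 tcp [ 651.8 -154.8   79.3] yaw_y -3.7 zax [ 0.004 -0.001 -1.   ] j [-0.41  0.74  1.16  0.    1.24 -0.34] F [ 2.7 -1.3  5.4] w 0.083 gf 60.5
[-0.14608227 -0.41214642  0.11580456]
```

Call:
{"name": "send_rows", "arguments": {"targets": [[1,0,0,0,0,0,0.03],[1,0,0,0,0,0,0.03],[1,0,0,0,0,0,0.03],[1,0,0,0,0,0,0.02],[1,0,0,0,0,0,0.02],[1,0,0,0,0,0,0],[1,0,0,0,0,0,0],[1,0,0,0,0,0,0],[1,0,0,0,0,0,0],[1,0,0,0,0,0,0]]}}

```text
time_s: 17.6
eef_pos: [651.8, -154.8, 79.3]
ee_rot: [0.002, 0.772, 0.635, 0.001]
force: [2.4, -1.2, 4.9]
grip_width: 0.083
grip_force: 61.6
```

Run:
```python
from h import *
st(); print(ctrl.sense()['wrist_torque'])
```

```text
t 17.6 tcp [ 651.8 -154.8   79.3] yaw_y -11.1 zax [ 0.004 -0.001 -1.   ] j [-0.41  0.74  1.16  0.    1.24 -0.21] F [ 2.4 -1.2  4.9] w 0.083 gf 61.6
[-0.21518112 -0.44336793  0.28425537]
```

Run:
```python
from h import *
p=cap('top','top6.png'); w=cap('wrist','w6.png')
a=cv2.imread('pics/top6.png')[160:260,330:450]; a=cv2.resize(a,(480,400),interpolation=cv2.INTER_CUBIC)
b=cv2.resize(cv2.imread('pics/w6.png'),(320,240)); o=np.zeros((400,800,3),np.uint8); o[:,:480]=a; o[:240,480:]=b; cv2.imwrite('pics/c6.png',o)
```

```text
(no output)
```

View pics/c6.png

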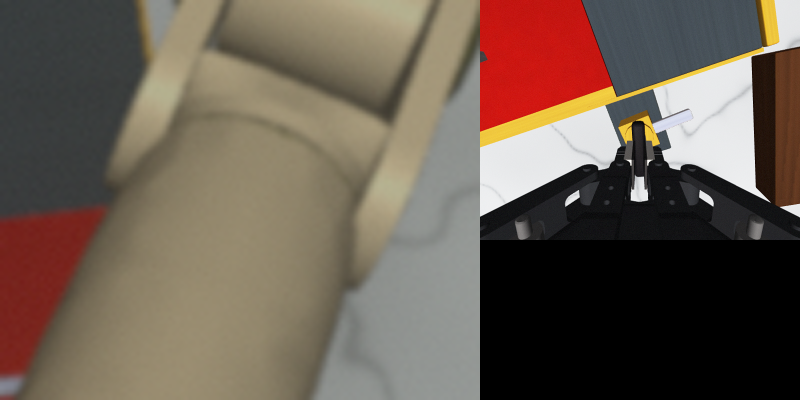

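Wrist inset: the tongue (655,125)-(692,115) now runs parallel to the box's side edge, so it is swung clear. Measuring its angle.

Run:
```python
from h import *
p=ctrl.capture('wrist'); im=np.asarray(p['img']).astype(int)
roi=im[200:290,345:440]; 
m=((roi[...,2]-roi[...,0]>8)&(roi.min(2)>140)).astype(np.uint8)
k,l,s,c=cv2.connectedComponentsWithStats(m); i=1+np.argmax(s[1:,4]); print(s[i])
q=np.argwhere(l==i); w=np.array([onz(p,(345+b,200+a),64)[:2] for a,b in q],np.float32)
r=cv2.minAreaRect(w); print(r); u=np.linalg.svd(w-w.mean(0))[2][0]; print('yaw',np.degrees(np.arctan2(u[1],u[0])))
f=max(w,key=lambda v:np.hypot(*(v-np.array([651.5,-154.8])))); print('tip',f, np.degrees(np.arctan2(f[1]+154.8,f[0]-651.5)), np.hypot(*(f-np.array([651.5,-154.8]))))
```

```text
[   0   19   81   47 1572]
((688.249755859375, -147.1626434326172), (41.82255935668945, 10.941337585449219), 11.494880676269531)
yaw -168.65558
tip [ 709.2723  -145.73068] 8.921705 58.47981368061951
```

Tongue yaw 11.4° against box yaw 7.5° means lock ≈ 1.50, at the stop. I back off inside the play, release the key and rise.

Call:
{"name": "send_rows", "arguments": {"targets": [[1,0,0,0,0,0,-0.1],[1,0,0,-0.0004,0,0,-0.12],[1,0,0,0,0,0,0],[0,0,0,0,0,0,0],[0,0,0,0,0,0,0],[0,0,0,0,0,0,0],[0,0,0,-0.01,0,0,0],[0,0,0,-0.03,0,0,0],[0,0,0,-0.04,0,0,0],[0,0,0,-0.02,0,0,0]]}}

```text
time_s: 19.0
eef_pos: [651.3, -154.6, 181.7]
ee_rot: [0.002, 0.698, 0.716, 0.001]
force: [-0.1, 1.2, -0.6]
grip_width: 0.499
grip_force: 0.0
```

Run:
```python
from h import *
st(); p=cap('wrist','w7.png'); lm(p,'key_11_bar',100.5); lm(p,'lock_mouth',66); lm(p,'cover_bar',91); plan([518,-30,180],7.5)
```

```text
t 19.0 tcp [ 651.3 -154.6  181.7] yaw_y 1.4 zax [ 0.003 -0.002 -1.   ] j [-0.41  0.66  1.03 -0.    1.45 -0.43] F [-0.1  1.2 -0.6] w 0.499 gf 0.0
key_11_bar 0.86 [319.1 236.1] [ 651.4 -153.7  100.5]
key_11_bar 0.69 [362.  392.3] [ 689.2 -282.9  100.5]
cover_bar 0.58 [106.2  28.6] [512.  -22.6  91. ]
shift [ 0.1276 -0.1294 -0.0019] turn az -0.106
```

Call:
{"name": "send_rows", "arguments": {"targets": [[0,0.033,-0.033,0,0,0,0],[0,0.033,-0.033,0,0,0,0],[0,0.033,-0.033,0,0,0,0],[0,0.033,-0.033,0,0,0,0],[0,0,0,0.02,0,0,-0.053],[0,0,0,0.02,0,0,-0.053],[0,0,0,0,0,0,0],[0,0,0,0,0,0,0],[0,0,0,0,0,0,0],[0,0,0,0,0,0,0]]}}

```text
time_s: 20.45
eef_pos: [515.6, -25.8, 138.7]
ee_rot: [0.0, 0.659, 0.752, 0.0]
force: [-0.1, 0.7, 0.2]
grip_width: 0.502
grip_force: 0.0
```

Run:
```python
from h import *
st(); p=cap('wrist','w8.png'); lm(p,'cover_bar',91)
im=np.asarray(p['img']).astype(int)
m=((im.max(2)-im.min(2)<40)&(im.min(2)>70)).astype(np.uint8)
k,l,s,c=cv2.connectedComponentsWithStats(m)
for i in range(1,k):
    if s[i,4]>300 and abs(c[i][0]-320)<80 and abs(c[i][1]-240)<100:
        q=np.argwhere(l==i); w=np.array([onz(p,(b,a),96)[:2] for a,b in q],np.float32); print(s[i],cv2.minAreaRect(w))
```

```text
t 20.45 tcp [515.6 -25.8 138.7] yaw_y 7.5 zax [ 0.001 -0.    -1.   ] j [-0.28  0.36  1.62 -0.    1.17 -0.41] F [-0.1  0.7  0.2] w 0.502 gf 0.0
cover_bar 0.82 [318.1 244.8] [514.2 -21.8  91. ]
[ 309  192   17  100 1524] ((513.2977905273438, -19.59743309020996), (9.570280075073242, 62.17259216308594), 7.780243396759033)
[231 283  30  98 811] ((473.5008850097656, -85.0728988647461), (16.589557647705078, 70.41612243652344), 0.5024155378341675)
[376 283  31  97 813] ((570.0204467773438, -71.95691680908203), (17.144001007080078, 69.74724578857422), 14.351601600646973)
```

Call:
{"name": "send_rows", "arguments": {"targets": [[0,0.005,-0.0015,0.025,0,0,0],[0,0,0,0.025,0,0,0],[0,0,0,0.0145,0,0,0],[0,0,0,0,0,0,0],[1,0,0,0,0,0,0],[1,0,0,0,0,0,0],[1,0,0,0,0,0,0],[1,0,0,0,0,0,0],[1,0,0,0,0,0,0],[1,0,0,0,0,0,0]], "squeeze": 40}}

```text
time_s: 21.8
eef_pos: [513.3, -21.0, 73.9]
ee_rot: [-0.0, 0.659, 0.752, -0.0]
force: [-0.3, -0.2, -0.6]
grip_width: -0.0
grip_force: 0.0
```

Call:
{"name": "send_rows", "arguments": {"targets": [[1,0,0.01,0,0,0,0],[1,0,0.02,0,0,0,0],[1,0,0.02,0,0,0,0],[1,0,0.02,0,0,0,0],[1,0,0.02,0,0,0,0],[1,0,0.02,0,0,0,0],[1,0,0.02,0,0,0,0],[1,0,0.015,0,0,0,0],[1,0,0,0,0,0,0],[1,0,0,0,0,0,0]]}}

```text
time_s: 23.05
eef_pos: [656.7, -2.0, 73.7]
ee_rot: [-0.0, 0.659, 0.752, -0.0]
force: [-0.4, -1.0, -0.2]
grip_width: 0.003
grip_force: 0.0
```

Run:
```python
from h import *
st(); p=pose()[0]; d=p-np.array([513.5,-21,0]); a=np.radians(7.6); print(d[0]*np.cos(a)+d[1]*np.sin(a), -d[0]*np.sin(a)+d[1]*np.cos(a))
```

```text
t 23.05 tcp [656.7  -2.   73.7] yaw_y 7.5 zax [-0.001  0.    -1.   ] j [-0.18  0.72  1.21 -0.    1.21 -0.31] F [-0.4 -1.  -0.2] w 0.003 gf 0.0
144.449804744704 -0.10978073695824264
```

The fingers closed on nothing, so I need to look.

Run:
```python
from h import *
p=cap('wrist','w9.png'); lm(p,'cover_bar',91); t=cap('top','t9.png'); lm(t,'cover_bar',91)
a=cv2.imread('pics/w9.png'); b=cv2.imread('pics/t9.png')[130:320,260:450]
o=np.zeros((300,800,3),np.uint8); o[:,:400]=cv2.resize(a,(400,300)); o[:,400:700]=cv2.resize(b,(300,300)); cv2.imwrite('pics/c9.png',o)
```

```text
cover_bar 0.73 [340.2 257.3] [511.7 -33.6  91. ]
```

View pics/c9.png

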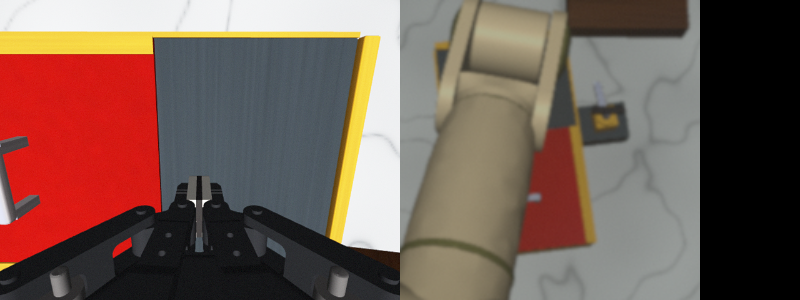

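Run:
```python
from h import *
p=ctrl.capture('wrist'); 
for X in([513.5,-21,96],[509.5,9,91],[517.5,-51,91],[513.5,-21,61]): print(X,pix(p,X))
a=cv2.imread('pics/w8.png')[120:400,180:460]; b=cv2.imread('pics/w9.png')[170:400,0:230]
o=np.zeros((400,800,3),np.uint8); o[:,:400]=cv2.resize(a,(400,400)); o[:,400:]=cv2.resize(b,(400,400)); cv2.imwrite('pics/c10.png',o)
```

```text
[513.5, -21, 96] [-10.24410952 297.3630084 ]
[509.5, 9, 91] [-16.72793113 227.35925691]
[517.5, -51, 91] [ 14.15887097 352.2092583 ]
[513.5, -21, 61] [ 47.44098658 270.13213843]
```

View pics/c10.png

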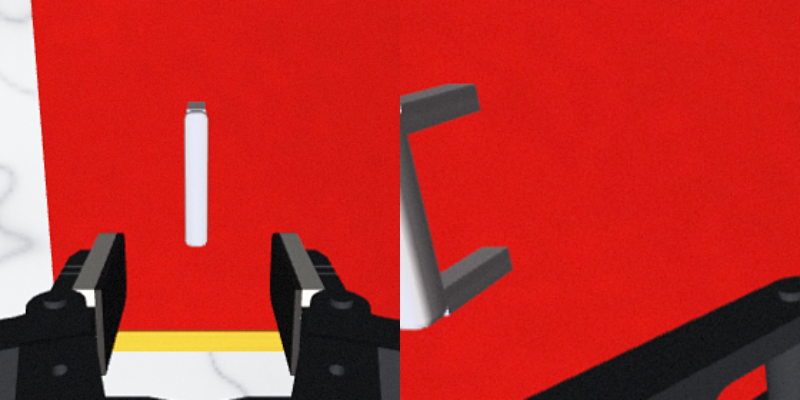

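The cover has not moved and the bar is where I measured it, at box x = 0. I'll push it instead with the shut fingers from the robot side, checking contact as I go.

Call:
{"name": "send_rows", "arguments": {"targets": [[1,0,0,-0.03,0,0,0],[1,0,0,-0.03,0,0,0],[1,0,-0.03,0,0,0,0],[1,0,-0.05,0,0,0,0],[1,0,-0.05,0,0,0,0],[1,0,-0.05,0,0,0,0],[1,0,0,0.03,0,0,0],[1,0,0,0.025,0,0,0],[1,0,0,0,0,0,0],[1,0,0,0,0,0,0]]}}

```text
time_s: 24.55
eef_pos: [479.1, -25.7, 79.9]
ee_rot: [0.001, 0.659, 0.752, 0.0]
force: [-0.1, 0.3, 0.5]
grip_width: -0.003
grip_force: 0.0
```

Call:
{"name": "send_rows", "arguments": {"targets": [[1,0,0.01,0,0,0,0],[1,0,0.01,0,0,0,0],[1,0,0.01,0,0,0,0],[1,0,0.01,0,0,0,0],[1,0,0.01,0,0,0,0],[1,0,0,0,0,0,0],[1,0,0,0,0,0,0],[1,0,0,0,0,0,0],[1,0,0,0,0,0,0],[1,0,0,0,0,0,0]]}}

```text
time_s: 25.8
eef_pos: [528.1, -19.0, 79.0]
ee_rot: [0.0, 0.659, 0.752, 0.0]
force: [0.2, -0.0, 0.5]
grip_width: 0.005
grip_force: 0.0
```

```bash
cat >> h.py <<'E'
def bx():
    p=pose()[0]; d=p-np.array([513.5,-21,0]); a=np.radians(7.6); print('box xy rel bar',round(d[0]*np.cos(a)+d[1]*np.sin(a),1), round(-d[0]*np.sin(a)+d[1]*np.cos(a),1))
E
python3 - <<'E'
from h import *
st(); bx(); p=cap('wrist','w11.png'); lm(p,'cover_bar',91); t=cap('top'); lm(t,'cover_bar',91)
E
```

```text
t 25.8 tcp [528.1 -19.   79. ] yaw_y 7.5 zax [ 0. -0. -1.] j [-0.26  0.45  1.65 -0.    1.04 -0.39] F [ 0.2 -0.   0.5] w 0.005 gf 0.0
box xy rel bar 14.7 0.0
cover_bar 0.96 [287.2 295. ] [513.4 -24.3  91. ]
```

View pics/w11.png

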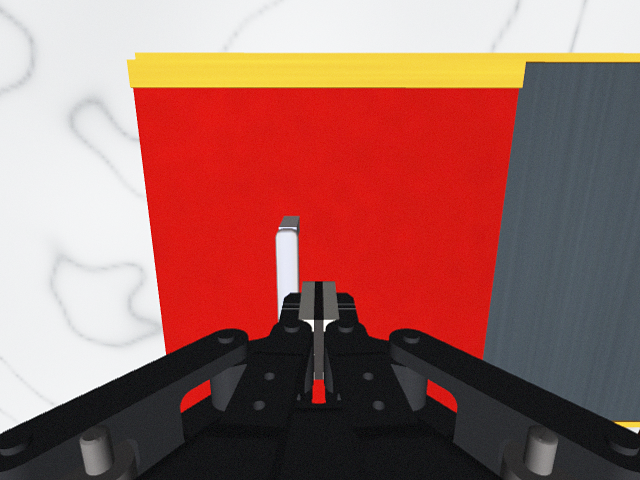

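Run:
```python
from h import *
# poses: wrist cam rigid in tool; get hand-eye from the present shot
p=ctrl.capture('wrist'); P,R=pose(); M=R.as_matrix()
Rc=np.array(p['R'])@M; tc=np.array(p['t'])+np.array(p['R'])@P   # cam = Rc*tool + tc
K=np.array(p['camera_matrix'])
def rows(P,yaw,uv):
    a=np.radians(yaw); y=np.array([np.cos(a),np.sin(a),0]); z=np.array([0,0,-1.]); x=np.cross(y,z); M=np.c_[x,y,z]
    Rw=Rc@M.T; t=tc-Rw@P; Pm=K@np.c_[Rw,t]; return [uv[0]*Pm[2]-Pm[0],uv[1]*Pm[2]-Pm[1]]
def tri(obs):
    A=np.array(sum([rows(np.array(P),y,uv) for P,y,uv in obs],[])); v=np.linalg.svd(A)[2][-1]; return v[:3]/v[3]
print('far end',tri([([515.6,-25.8,138.7],7.5,(317,199)),([528.1,-19,79.],7.5,(288,232))]))
print('near end',tri([([515.6,-25.8,138.7],7.5,(317,291)),([656.7,-2,73.7],7.5,(15,356))]))
print('tip',pix(p,P),pix(p,P+[0,0,19]))
```

```text
far end [510.12412388   6.25522451  91.52966294]
near end [517.58397237 -52.80283712  90.59522424]
tip [319.87426962 279.05607669] [320.07120588 294.58841238]
```

Triangulation confirms the bar at (514,-23,91), yet there was no contact. I retry the grip a little deeper and look between the steps.

Call:
{"name": "send_rows", "arguments": {"targets": [[1,0,0,-0.03,0,0,0],[0,0,0,-0.03,0,0,0],[0,-0.003,-0.0142,0,0,0,0],[0,0,0,0,0,0,0],[0,0,0,0,0,0,0],[0,0,0,0.03,0,0,0],[0,0,0,0.03,0,0,0],[0,0,0,0.012,0,0,0],[0,0,0,0,0,0,0],[0,0,0,0,0,0,0]]}}

```text
time_s: 27.3
eef_pos: [515.2, -24.0, 67.9]
ee_rot: [0.001, 0.659, 0.752, 0.0]
force: [-0.2, 0.1, 0.1]
grip_width: 0.5
grip_force: 0.0
```

Run:
```python
from h import *
st(); bx(); p=cap('wrist','w12.png')
```

```text
t 27.3 tcp [515.2 -24.   67.9] yaw_y 7.5 zax [ 0.002 -0.    -1.   ] j [-0.27  0.45  1.7   0.    1.   -0.41] F [-0.2  0.1  0.1] w 0.5 gf 0.0
box xy rel bar 1.3 -3.2
```

View pics/w12.png

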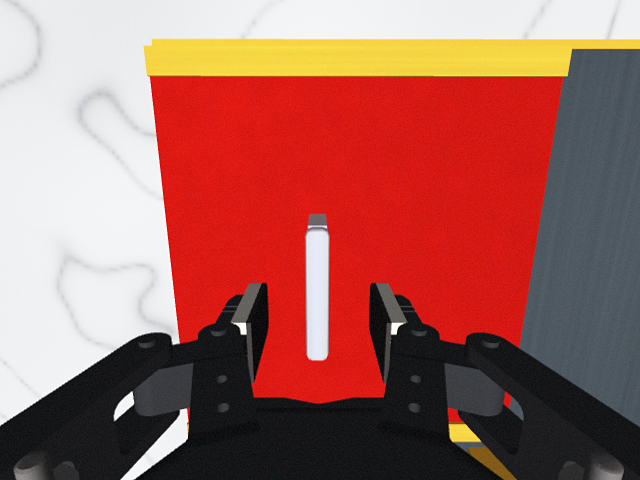

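The bar (317, rows 228–360) stands exactly between the pads (267, 370). Close.

Call:
{"name": "send_rows", "arguments": {"targets": [[1,0,0,0,0,0,0],[1,0,0,0,0,0,0],[1,0,0,0,0,0,0],[1,0,0,0,0,0,0],[1,0,0,0,0,0,0],[1,0,0,0,0,0,0],[1,0,0,0,0,0,0],[1,0,0,0,0,0,0],[1,0,0,0,0,0,0],[1,0,0,0,0,0,0]], "squeeze": 40}}

```text
time_s: 28.6
eef_pos: [514.7, -23.9, 67.4]
ee_rot: [0.0, 0.659, 0.752, 0.0]
force: [-1.4, 0.2, 6.1]
grip_width: 0.095
grip_force: 39.4
```

Run:
```python
from h import *
st(); p=cap('wrist','w13.png'); lm(p,'cover_bar',91)
```

```text
t 28.6 tcp [514.7 -23.9  67.4] yaw_y 7.5 zax [ 0.001 -0.    -1.   ] j [-0.27  0.45  1.7  -0.    1.   -0.41] F [-1.4  0.2  6.1] w 0.095 gf 39.4
cover_bar 0.94 [315.3 297.8] [512.5 -23.6  91. ]
```

Gripped this time. Slide open.

Call:
{"name": "send_rows", "arguments": {"targets": [[1,0,0.01,0,0,0,0],[1,0,0.018,0,0,0,0],[1,0,0.02,0,0,0,0],[1,0,0.02,0,0,0,0],[1,0,0.02,0,0,0,0],[1,0,0.02,0,0,0,0],[1,0,0.02,0,0,0,0],[1,0,0.015,0,0,0,0],[1,0,0.008,0,0,0,0],[1,0,0.002,0,0,0,0]]}}

```text
time_s: 29.95
eef_pos: [663.5, -4.4, 67.3]
ee_rot: [-0.003, 0.659, 0.752, -0.003]
force: [-23.4, -3.6, 16.4]
grip_width: 0.095
grip_force: 40.9
```

Run:
```python
from h import *
st(); bx()
```

```text
t 29.95 tcp [663.5  -4.4  67.3] yaw_y 7.5 zax [-0.009 -0.001 -1.   ] j [-0.18  0.74  1.19 -0.    1.22 -0.31] F [-23.4  -3.6  16.4] w 0.095 gf 40.9
box xy rel bar 150.9 -3.4
```

Call:
{"name": "send_rows", "arguments": {"targets": [[1,0,-0.001,0,0,0,0],[0,0,0,0,0,0,0],[0,0,0,0,0,0,0],[0,0,0,0,0,0,0],[0,0,0,-0.02,0,0,0],[0,0,0,-0.04,0,0,0],[0,0,0,-0.05,0,0,0],[-0.2,0,0,-0.05,0,0,0],[-0.2,0,0,0,0,0,0],[-0.2,0,0,0,0,0,0]]}}

```text
time_s: 31.2
eef_pos: [664.9, -3.9, 225.8]
ee_rot: [-0.001, 0.659, 0.752, -0.0]
force: [0.2, -0.0, -1.3]
grip_width: 0.606
grip_force: 0.0
```

Run:
```python
from h import *
st(); w=cap('wrist'); lm(w,'cover_bar',91)
p=cap('top','t14.png')
for d in ctrl.boxes_of('tin_a_mid',p)[:6]: 
    l,t,ww,h=d['extent']; print(round(d['score'],2),np.round(d['extent']),onz(p,(l+ww/2,t+h/2),20))
lm(p,'tin_a_mid',18,.1)
for n,X in(('t1',(179,236)),('t2',(220,245)),('teal',(246,222)),('pur',(246,271)),('oil',(223,198))): print(n,onz(p,X,34))
```

```text
t 31.2 tcp [664.9  -3.9 225.8] yaw_y 7.5 zax [-0.002  0.    -1.   ] j [-0.18  0.63  0.96  0.    1.55 -0.31] F [ 0.2 -0.  -1.3] w 0.606 gf 0.0
cover_bar 0.76 [314.6 223.3] [661.   -5.8  91. ]
t1 [571.80194283 371.16948958  34.        ]
t2 [549.63041228 266.30006535  34.        ]
teal [609.66142195 203.53439193  34.        ]
pur [484.53525985 198.04593224  34.        ]
oil [672.53190211 265.41747779  34.        ]
```

Run:
```python
from h import *
p=ctrl.capture('wrist'); P,R=pose(); M=R.as_matrix(); K=np.array(p['camera_matrix'])
Rc=np.array(p['R'])@M; tc=np.array(p['t'])+np.array(p['R'])@P
np.savez('he.npz',Rc=Rc,tc=tc,K=K)
for x in(11,0,-11):
  for z in(0,-5,-10,-20,-30,-40):
    q=K@(Rc@np.array([x,21.,z])+tc); print(x,z,np.round(q[:2]/q[2],1))
```

```text
11 0 [363.1 258.2]
11 -5 [364.4 261.4]
11 -10 [365.7 264.9]
11 -20 [368.6 272.4]
11 -30 [371.9 280.9]
11 -40 [375.7 290.6]
0 0 [362.4 279.3]
0 -5 [363.6 283.1]
0 -10 [364.9 287.1]
0 -20 [367.7 295.8]
0 -30 [370.9 305.7]
0 -40 [374.5 316.9]
-11 0 [361.7 299.8]
-11 -5 [362.9 304.1]
-11 -10 [364.1 308.6]
-11 -20 [366.8 318.5]
-11 -30 [369.9 329.6]
-11 -40 [373.4 342.1]
```

Call:
{"name": "send_rows", "arguments": {"targets": [[-0.2,0.027,-0.017,0,0,0,0],[-0.2,0.027,-0.017,0,0,0,0],[-0.2,0.027,-0.017,0,0,0,0],[-0.2,0.027,-0.017,0,0,0,0],[-0.2,0.027,-0.017,0,0,0,0],[-0.2,0.027,-0.017,0,0,0,0],[-0.2,0.027,-0.017,0,0,0,0],[-0.2,0.027,-0.017,0,0,0,0],[-0.2,0.027,-0.017,0,0,0,0],[-0.2,0,0,0,0,0,0]]}}

```text
time_s: 32.75
eef_pos: [480.7, 218.2, 227.0]
ee_rot: [-0.0, 0.658, 0.753, 0.0]
force: [-0.5, -0.2, 0.5]
grip_width: 0.599
grip_force: 0.0
```

Run:
```python
from h import *
st(); p=cap('wrist','w15.png'); lm(p,'tin_a_mid',18,.2,8)
h=cv2.cvtColor(np.asarray(p['img']),cv2.COLOR_RGB2HSV)
for d in ctrl.boxes_of('tin_a_mid',p)[:6]: print(round(d['score'],2),np.round(d['extent']))
```

```text
t 32.75 tcp [480.7 218.2 227. ] yaw_y 7.6 zax [-0.  0. -1.] j [0.2  0.3  1.45 0.   1.39 0.07] F [-0.5 -0.2  0.5] w 0.599 gf 0.0
```

View pics/w15.png

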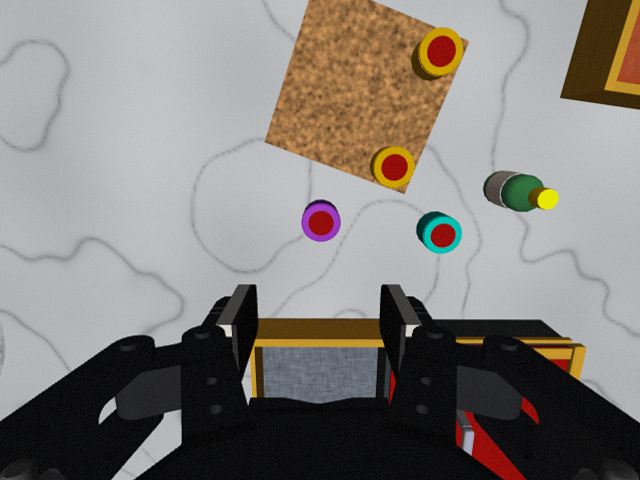

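Yellow tins on the mat at (394,167) and (441,51); purple (321,222) and turquoise (442,235) are the look-alikes. The pad tips appear about 25–30 mm behind the reported TCP, which explains the missed grip, so I'll go deeper on the tins.

Run:
```python
from h import *
p=ctrl.capture('wrist'); 
for uv in((394,167),(441,51),(321,222),(442,235)): print(uv,np.round(onz(p,uv,34),1))
X=onz(p,(394,167),34); plan([X[0],X[1],120],0)
```

```text
(394, 167) [549.4 267.9  34. ]
(441, 51) [572.6 375.   34. ]
(321, 222) [485.8 204.   34. ]
(442, 235) [611.1 206.6  34. ]
shift [0.0424 0.0734 0.1067] turn az 0.13
```

Call:
{"name": "send_rows", "arguments": {"targets": [[-0.5,0.0212,0.0367,0,0,0,0],[-0.5,0.0212,0.0367,0,0,0,0],[-0.5,0,0,0.05,0,0,0],[-0.5,0,0,0.05,0,0,0],[-0.5,0,0,0.05,0,0,0],[-0.5,0,0,0.037,0,0,0],[-0.5,0,0,0,0,0,0],[-0.5,0,0,0,0,0,0],[-0.5,0,0,0,0,0,0],[-0.5,0,0,0,0,0,0]]}}

```text
time_s: 34.2
eef_pos: [549.5, 268.7, 41.1]
ee_rot: [0.001, 0.659, 0.752, 0.001]
force: [-0.2, -0.3, -0.2]
grip_width: 0.749
grip_force: 0.0
```

```bash
cat >> h.py <<'E'
def dots(p,z=34):
    "red lid dots ringed by yellow"
    h=cv2.cvtColor(np.asarray(p['img']),cv2.COLOR_RGB2HSV)
    m=(((h[...,0]<6)|(h[...,0]>174))&(h[...,1]>150)&(h[...,2]>60)).astype(np.uint8)
    yl=((h[...,0]>18)&(h[...,0]<33)&(h[...,1]>150)).astype(np.uint8)
    k,l,s,c=cv2.connectedComponentsWithStats(m)
    for i in range(1,k):
        if 60<s[i,4]<6000 and max(s[i,2],s[i,3])<90:
            a=(l==i).astype(np.uint8); ring=cv2.dilate(a,np.ones((7,7)))-a
            if yl[ring>0].mean()>.3: print('dot',np.round(c[i]),s[i,4],np.round(onz(p,c[i],z),1))
E
python3 - <<'E'
from h import *
st(); p=cap('wrist','w16.png'); dots(p)
E
```

```text
t 34.2 tcp [549.5 268.7  41.1] yaw_y 7.5 zax [ 0.002  0.    -1.   ] j [ 0.26  0.66  1.41 -0.    1.07  0.13] F [-0.2 -0.3 -0.2] w 0.749 gf 0.0
dot [400.  49.] 2907 [570.4 377.4  34. ]
dot [316. 271.] 1808 [547.6 270.   34. ]
```

View pics/w16.png

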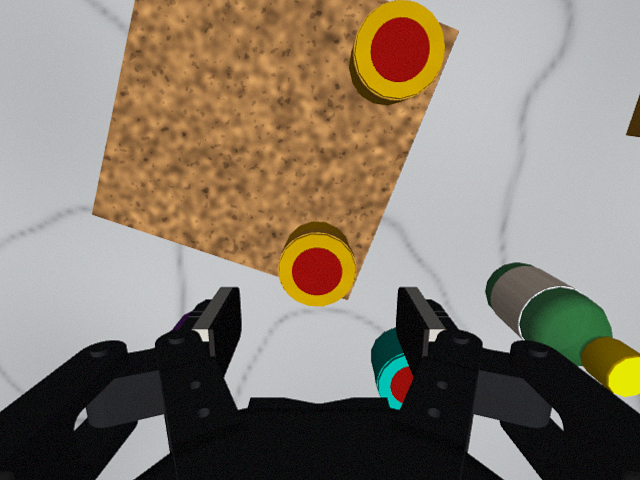

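The tin (316,271) sits between the pads (240, 400), slightly left of centre. Lowering in stages with a force check.

Call:
{"name": "send_rows", "arguments": {"targets": [[-0.5,0.0005,-0.0015,0.01,0,0,0],[-0.5,0,0,0.015,0,0,0],[-0.5,0,0,0.01,0,0,0],[-0.5,0,0,0.005,0,0,0],[-0.5,0,0,0.003,0,0,0],[-0.5,0,0,0.003,0,0,0],[-0.5,0,0,0,0,0,0],[-0.5,0,0,0,0,0,0],[-0.5,0,0,0,0,0,0],[-0.5,0,0,0,0,0,0]]}}

```text
time_s: 35.5
eef_pos: [547.5, 268.9, -6.0]
ee_rot: [0.0, 0.659, 0.752, 0.0]
force: [-0.4, -0.4, -0.5]
grip_width: 0.748
grip_force: 0.0
```

Run:
```python
from h import *
st()
```

```text
t 35.5 tcp [547.5 268.9  -6. ] yaw_y 7.5 zax [ 0.  0. -1.] j [0.26 0.72 1.44 0.   0.98 0.13] F [-0.4 -0.4 -0.5] w 0.748 gf 0.0
```

Call:
{"name": "send_rows", "arguments": {"targets": [[-0.5,0,0,0.004,0,0,0],[-0.5,0,0,0,0,0,0],[1,0,0,0,0,0,0],[1,0,0,0,0,0,0],[1,0,0,0,0,0,0],[1,0,0,0,0,0,0],[1,0,0,0,0,0,0],[1,0,0,0,0,0,0],[1,0,0,0,0,0,0],[1,0,0,0,0,0,0]], "squeeze": 30}}

```text
time_s: 36.75
eef_pos: [547.6, 268.9, -9.9]
ee_rot: [0.0, 0.659, 0.752, 0.0]
force: [0.8, -0.8, 5.7]
grip_width: 0.452
grip_force: 30.5
```

Run:
```python
from h import *
st()
```

```text
t 36.75 tcp [547.6 268.9  -9.9] yaw_y 7.5 zax [ 0.001  0.    -1.   ] j [0.26 0.73 1.44 0.   0.97 0.13] F [ 0.8 -0.8  5.7] w 0.452 gf 30.5
```

Call:
{"name": "send_rows", "arguments": {"targets": [[1,0,0,-0.02,0,0,0],[1,0,0,-0.04,0,0,0],[1,0,0,-0.04,0,0,0],[1,-0.04,-0.0133,0,0,0,0],[1,-0.04,-0.0133,0,0,0,0],[1,-0.04,-0.0133,0,0,0,0],[1,-0.04,-0.0133,0,0,0,0],[1,-0.04,-0.0133,0,0,0,0],[1,-0.039,-0.0131,0,0,0,0],[1,0,0,0,0,0,0]]}}

```text
time_s: 38.0
eef_pos: [498.9, 19.6, 89.4]
ee_rot: [-0.001, 0.661, 0.751, -0.001]
force: [-0.2, 0.9, -0.6]
grip_width: 0.454
grip_force: 30.4
```

Run:
```python
from h import *
st(); plan([499.9,21.6,-5.4],7.5); p=cap('wrist','w17.png'); dots(p,34+100)
```

```text
t 38.0 tcp [498.9  19.6  89.4] yaw_y 7.3 zax [-0.002  0.    -1.   ] j [-0.2   0.38  1.72 -0.    1.03 -0.32] F [-0.2  0.9 -0.6] w 0.454 gf 30.4
shift [0.0019 0.0014 0.0948] turn az -0.003
dot [318. 318.] 3260 [497.9  21.1 134. ]
```

Call:
{"name": "send_rows", "arguments": {"targets": [[1,0.0015,0.001,0.03,0,0,0],[1,0,0,0.03,0,0,0],[1,0,0,0.02,0,0,0],[1,0,0,0.01,0,0,0],[1,0,0,0.0045,0,0,0],[1,0,0,0,0,0,0],[-0.3,0,0,0,0,0,0],[-0.3,0,0,0,0,0,0],[-0.3,0,0,0,0,0,0],[-0.3,0,0,0,0,0,0]]}}

```text
time_s: 39.3
eef_pos: [500.6, 23.1, -4.5]
ee_rot: [0.0, 0.659, 0.752, 0.0]
force: [0.2, 0.6, -0.4]
grip_width: 0.654
grip_force: 0.0
```

Run:
```python
from h import *
st()
```

```text
t 39.3 tcp [500.6  23.1  -4.5] yaw_y 7.5 zax [ 0. -0. -1.] j [-0.19  0.54  1.79 -0.    0.81 -0.32] F [ 0.2  0.6 -0.4] w 0.654 gf 0.0
```

Call:
{"name": "send_rows", "arguments": {"targets": [[-0.5,0,0,-0.02,0,0,0],[-0.5,0,0,-0.05,0,0,0],[-0.5,0,0,-0.05,0,0,0],[-0.5,0.045,0.0165,0,0,0,0],[-0.5,0.045,0.0165,0,0,0,0],[-0.5,0.045,0.0165,0,0,0,0],[-0.5,0.045,0.0165,0,0,0,0],[-0.5,0.045,0.0165,0,0,0,0],[-0.5,0.045,0.0165,0,0,0,0],[-0.5,0.02,0.0165,0,0,0,0]]}}

```text
time_s: 40.55
eef_pos: [576.8, 328.1, 115.1]
ee_rot: [-0.0, 0.658, 0.753, -0.0]
force: [0.2, -0.5, 0.3]
grip_width: 0.747
grip_force: 0.0
```

Run:
```python
from h import *
st(); p=cap('wrist','w18.png'); dots(p); 
t=cap('top','t18.png'); dots(t)
```

```text
t 40.55 tcp [576.8 328.1 115.1] yaw_y 7.6 zax [-0.  0. -1.] j [0.34 0.69 1.15 0.   1.3  0.21] F [ 0.2 -0.5  0.3] w 0.747 gf 0.0
dot [322. 164.] 902 [571.8 379.1  34. ]
```

Run:
```python
from h import *
st(); p=cap('wrist'); dots(p); plan([571.3,377.5,40],7.5)
```

```text
t 40.65 tcp [577.3 327.7 114.7] yaw_y 7.6 zax [-0.  0. -1.] j [0.34 0.69 1.15 0.   1.3  0.21] F [-1.1 -0.7 -0.2] w 0.751 gf 0.0
dot [319. 166.] 1085 [570.4 377.   34. ]
shift [0.0515 0.0011 0.0747] turn az 0.001
```

Run:
```python
from h import *
t=ctrl.capture('top'); w=ctrl.capture('wrist')
for n in('pepper_jar','oil_bottle','cup'):
    lm(t,n,0,.2); lm(w,n,0,.2)
print(onz(t,(131,214),80),onz(t,(223,190),88))
```

```text
pepper_jar 0.38 [143.1 219.9] [621.2 479.8   0. ]
pepper_jar 0.61 [402.6   9.7] [613.6 485.8   0. ]
oil_bottle 0.51 [227.9 202.6] [670.2 259.7   0. ]
cup 0.82 [125.3 289.4] [439.1 508.6   0. ]
[616.04874081 477.70777894  80.        ] [676.71276405 253.91775949  88.        ]
```

Call:
{"name": "send_rows", "arguments": {"targets": [[-0.5,0.0257,0.0005,0,0,0,0],[-0.5,0.0258,0.0005,0.02,0,0,0],[-0.5,0,0,0.05,0,0,0],[-0.5,0,0,0.005,0,0,0],[-0.5,0,0,0,0,0,0],[-0.5,0,0,0,0,0,0],[-0.5,0,0,0,0,0,0],[-0.5,0,0,0,0,0,0],[-0.5,0,0,0,0,0,0],[-0.5,0,0,0,0,0,0]]}}

```text
time_s: 42.35
eef_pos: [571.4, 376.9, 40.4]
ee_rot: [0.0, 0.659, 0.752, -0.0]
force: [0.4, -0.1, -0.9]
grip_width: 0.755
grip_force: 0.0
```

Run:
```python
from h import *
st(); p=cap('wrist'); dots(p); plan([570.5,377.5,-10],7.5)
```

```text
t 42.35 tcp [571.4 376.9  40.4] yaw_y 7.5 zax [-0. -0. -1.] j [ 0.41  0.81  1.13 -0.    1.2   0.28] F [ 0.4 -0.1 -0.9] w 0.755 gf 0.0
dot [318. 274.] 1809 [570.5 377.3  34. ]
shift [ 0.0007 -0.0008  0.0504] turn az 0.0
```

Call:
{"name": "send_rows", "arguments": {"targets": [[-0.5,0.0005,-0.001,0.02,0,0,0],[-0.5,0,0,0.02,0,0,0],[-0.5,0,0,0.0105,0,0,0],[-0.5,0,0,0,0,0,0],[1,0,0,0,0,0,0],[1,0,0,0,0,0,0],[1,0,0,0,0,0,0],[1,0,0,0,0,0,0],[1,0,0,0,0,0,0],[1,0,0,0,0,0,0]]}}

```text
time_s: 43.65
eef_pos: [570.9, 377.5, -9.2]
ee_rot: [0.0, 0.659, 0.752, 0.001]
force: [-0.6, -0.2, 5.9]
grip_width: 0.455
grip_force: 30.7
```

Run:
```python
from h import *
st(); plan([509.7,-52.7,90],7.5)
```

```text
t 43.65 tcp [570.9 377.5  -9.2] yaw_y 7.5 zax [ 0.002  0.001 -1.   ] j [0.41 0.87 1.16 0.   1.11 0.28] F [-0.6 -0.2  5.9] w 0.455 gf 30.7
shift [-0.4185 -0.1167 -0.0996] turn az 0.0
```

Call:
{"name": "send_rows", "arguments": {"targets": [[1,0,0,-0.02,0,0,0],[1,0,0,-0.04,0,0,0],[1,0,0,-0.04,0,0,0],[1,-0.045,-0.0117,0,0,0,0],[1,-0.045,-0.0117,0,0,0,0],[1,-0.045,-0.0117,0,0,0,0],[1,-0.045,-0.0117,0,0,0,0],[1,-0.045,-0.0117,0,0,0,0],[1,-0.045,-0.0117,0,0,0,0],[1,-0.045,-0.0117,0,0,0,0]]}}

```text
time_s: 44.9
eef_pos: [530.1, 52.8, 90.9]
ee_rot: [0.0, 0.659, 0.752, 0.0]
force: [-0.4, -0.7, -0.9]
grip_width: 0.453
grip_force: 30.4
```

Call:
{"name": "send_rows", "arguments": {"targets": [[1,-0.045,-0.0117,0,0,0,0],[1,-0.045,-0.0117,0,0,0,0],[1,-0.0135,-0.0114,0,0,0,0],[1,0,0,0,0,0,0],[1,0,0,0,0,0,0],[1,0,0,0,0,0,0],[1,0,0,0,0,0,0],[1,0,0,0,0,0,0],[1,0,0,0,0,0,0],[1,0,0,0,0,0,0]]}}

```text
time_s: 46.15
eef_pos: [509.3, -52.9, 89.9]
ee_rot: [-0.0, 0.659, 0.752, 0.0]
force: [-0.4, -0.4, -0.7]
grip_width: 0.453
grip_force: 30.4
```

Run:
```python
from h import *
st(); p=cap('wrist','w20.png'); dots(p,38); plan([509.7,-52.7,-5],7.5)
```

```text
t 46.15 tcp [509.3 -52.9  89.9] yaw_y 7.5 zax [-0.  0. -1.] j [-0.33  0.41  1.69  0.    1.05 -0.46] F [-0.4 -0.4 -0.7] w 0.453 gf 30.4
dot [321. 121.] 1570 [499.8  24.3  38. ]
dot [318. 320.] 3196 [ 514.9 -102.3   38. ]
shift [0.0001 0.0004 0.0949] turn az 0.0
```

Tin 1 stands in the box at (500,24) as placed; lower tin 2, release and rise.

Call:
{"name": "send_rows", "arguments": {"targets": [[1,0,0,0.03,0,0,0],[1,0,0,0.03,0,0,0],[1,0,0,0.02,0,0,0],[1,0,0,0.01,0,0,0],[1,0,0,0.0045,0,0,0],[1,0,0,0,0,0,0],[-0.3,0,0,0,0,0,0],[-0.3,0,0,0,0,0,0],[-0.3,0,0,0,0,0,0],[-0.3,0,0,0,0,0,0]]}}

```text
time_s: 47.45
eef_pos: [509.4, -52.9, -4.5]
ee_rot: [0.0, 0.659, 0.752, 0.0]
force: [0.5, 0.1, -0.0]
grip_width: 0.65
grip_force: 0.0
```

Call:
{"name": "send_rows", "arguments": {"targets": [[-0.3,0,0,-0.02,0,0,0],[-0.3,0,0,-0.05,0,0,0],[0,0,0,-0.06,0,0,0],[0,0,0.02,-0.06,0,0,0],[0,0,0.03,-0.03,0,0,0],[0,0,0,0,0,0,0],[0,0,0,0,0,0,0],[0,0,0,0,0,0,0],[0,0,0,0,0,0,0],[0,0,0,0,0,0,0]]}}

```text
time_s: 48.7
eef_pos: [558.4, -46.4, 214.5]
ee_rot: [-0.0, 0.659, 0.752, -0.0]
force: [0.2, -0.3, 0.0]
grip_width: 0.503
grip_force: 0.0
```

Run:
```python
from h import *
st(); p=cap('wrist','w21.png'); dots(p,38); lm(p,'cover_bar',91); lm(p,'key_11_bar',100.5); print([ (round(d['score'],2),np.round(d['extent'])) for d in ctrl.boxes_of('tin_a_mid',p)[:4]])
t=cap('top','t21.png'); dots(t); s=cap('side'); print([ (round(d['score'],2),np.round(d['extent'])) for d in ctrl.boxes_of('tin_a_mid',s)[:6]])
plan([661.8,-4.5,140],7.5)
```

```text
t 48.7 tcp [558.4 -46.4 214.5] yaw_y 7.5 zax [-0.  0. -1.] j [-0.29  0.39  1.37 -0.    1.38 -0.42] F [ 0.2 -0.3  0. ] w 0.503 gf 0.0
dot [265. 128.] 613 [499.7  24.3  38. ]
dot [267. 213.] 510 [508.7 -53.2  38. ]
cover_bar 0.79 [455.1 189.9] [663.   -3.8  91. ]
cover_bar 0.6 [269.6 210.1] [516.6 -39.7  91. ]
[]
[]
shift [0.028  0.1077 0.0747] turn az 0.0
```

Call:
{"name": "send_rows", "arguments": {"targets": [[0,0.01,0.036,0,0,0,0],[0,0.01,0.036,0,0,0,0],[0,0.0075,0.036,0.03,0,0,0],[0,0,0,0.05,0,0,0],[0,0,0,0.05,0,0,0],[0,0,0,0.0245,0,0,0],[0,0,0,0,0,0,0],[0,0,0,0,0,0,0],[1,0,0,0,0,0,0],[1,0,0,0,0,0,0]], "squeeze": 40}}

```text
time_s: 50.3
eef_pos: [662.7, -5.1, 61.4]
ee_rot: [0.001, 0.659, 0.752, 0.001]
force: [2.6, 1.2, 4.5]
grip_width: 0.102
grip_force: 41.1
```

Call:
{"name": "send_rows", "arguments": {"targets": [[1,0,0,0,0,0,0],[1,0,0,0,0,0,0],[1,0,0,0,0,0,0],[1,0,0,0,0,0,0],[1,0,0,0,0,0,0],[1,0,-0.01,0,0,0,0],[1,0,-0.02,0,0,0,0],[1,0,-0.02,0,0,0,0],[1,0,-0.02,0,0,0,0],[1,0,-0.02,0,0,0,0]]}}

```text
time_s: 51.55
eef_pos: [573.4, -16.8, 61.4]
ee_rot: [0.001, 0.659, 0.752, 0.001]
force: [2.7, 1.1, 5.6]
grip_width: 0.103
grip_force: 41.3
```

Run:
```python
from h import *
st(); bx()
```

```text
t 51.55 tcp [573.4 -16.8  61.4] yaw_y 7.5 zax [ 0.003 -0.    -1.   ] j [-0.23  0.56  1.52  0.    1.05 -0.36] F [2.7 1.1 5.6] w 0.103 gf 41.3
box xy rel bar 59.9 -3.7
```

Gripped and sliding; continue to the shut stop.

Call:
{"name": "send_rows", "arguments": {"targets": [[1,0,-0.02,0,0,0,0],[1,0,-0.02,0,0,0,0],[1,0,-0.01,0,0,0,0],[1,0,-0.006,0,0,0,0],[1,0,-0.004,0,0,0,0],[1,0,-0.002,0,0,0,0],[1,0,0,0,0,0,0],[1,0,0,0,0,0,0],[1,0,0,0,0,0,0],[1,0,0,0,0,0,0]]}}

```text
time_s: 52.8
eef_pos: [514.7, -24.6, 61.4]
ee_rot: [0.003, 0.66, 0.752, 0.003]
force: [14.0, 6.0, -1.2]
grip_width: 0.101
grip_force: 40.5
```

Run:
```python
from h import *
st(); bx()
```

```text
t 52.8 tcp [514.7 -24.6  61.4] yaw_y 7.5 zax [ 0.009  0.    -1.   ] j [-0.28  0.45  1.71  0.    0.97 -0.41] F [14.   6.  -1.2] w 0.101 gf 40.5
box xy rel bar 0.7 -3.7
```

Call:
{"name": "send_rows", "arguments": {"targets": [[1,0,0.001,0,0,0,0],[0,0,0,0,0,0,0],[0,0,0,0,0,0,0],[0,0,0,-0.02,0,0,0],[0,0,0,-0.05,0,0,0],[0,0,0,-0.05,0,0,0],[0,-0.049,0.039,0,0,0,0],[0,-0.049,0.039,0,0,0,0],[0,-0.049,0.039,0,0,0,0],[0,0,0,0,0,0,0.106]]}}

```text
time_s: 54.05
eef_pos: [648.4, -158.1, 177.2]
ee_rot: [-0.001, 0.7, 0.714, -0.001]
force: [-1.3, 0.4, -0.4]
grip_width: 0.498
grip_force: 0.0
```

Run:
```python
from h import *
p=cap('wrist','w22.png'); st(); lm(p,'key_11_bar',100.5); lm(p,'cover_bar',91)
g=np.asarray(p['img']).max(2); m=(g<45).astype(np.uint8); k,l,s,c=cv2.connectedComponentsWithStats(m)
for i in range(1,k):
    if 300<s[i,4]<9000 and abs(c[i][0]-320)<60 and c[i][1]<330:
        ctr=cv2.findContours((l==i).astype(np.uint8),cv2.RETR_EXTERNAL,cv2.CHAIN_APPROX_NONE)[0][0]
        print(s[i],cv2.minAreaRect(np.array([onz(p,q[0],107)[:2] for q in ctr],np.float32)))
plan([651.4,-154.4,69.5],1.4)
```

```text
t 54.1 tcp [ 647.6 -156.5  178. ] yaw_y 0.9 zax [-0.003  0.001 -1.   ] j [-0.41  0.66  1.04 -0.    1.44 -0.43] F [0.1 0.6 0.4] w 0.499 gf 0.0
key_11_bar 0.67 [324.4 233.2] [ 651.6 -153.7  100.5]
cover_bar 0.61 [105.7  22.9] [511.1 -22.8  91. ]
[315 199  16  71 666] ((650.28662109375, -153.28684997558594), (10.369796752929688, 49.05696105957031), 1.0082895755767822)
[ 369  284   22   97 1102] ((693.5883178710938, -227.11276245117188), (15.225678443908691, 78.50225067138672), 3.214111328125)
shift [0.0003 0.0045 0.1102] turn az 0.002
```

Call:
{"name": "send_rows", "arguments": {"targets": [[0,0.001,0.0035,0.03,0,0,0],[0,0,0,0.04,0,0,0],[0,0,0,0.03,0,0,0],[0,0,0,0.0085,0,0,0],[0,0,0,0,0,0,0],[1,0,0,0,0,0,0],[1,0,0,0,0,0,0],[1,0,0,0,0,0,0],[1,0,0,0,0,0,0],[1,0,0,0,0,0,0]], "squeeze": 60}}

```text
time_s: 55.45
eef_pos: [651.5, -154.1, 73.2]
ee_rot: [0.001, 0.698, 0.716, 0.0]
force: [-0.4, 0.7, 6.9]
grip_width: 0.102
grip_force: 59.1
```

Run:
```python
from h import *
st(); print(ctrl.sense()['wrist_torque'])
```

```text
t 55.45 tcp [ 651.5 -154.1   73.2] yaw_y 1.4 zax [ 0.002 -0.001 -1.   ] j [-0.41  0.74  1.17  0.    1.23 -0.43] F [-0.4  0.7  6.9] w 0.102 gf 59.1
[0.08718355 0.13750362 0.03193431]
```

Call:
{"name": "send_rows", "arguments": {"targets": [[1,0,0,0,0,0,-0.1],[1,0,0,0,0,0,-0.15],[1,0,0,0,0,0,-0.15],[1,0,0,0,0,0,-0.15],[1,0,0,0,0,0,-0.15],[1,0,0,0,0,0,-0.15],[1,0,0,0,0,0,-0.15],[1,0,0,0,0,0,-0.15],[1,0,0,0,0,0,-0.15],[1,0,0,0,0,0,-0.15]]}}

```text
time_s: 56.7
eef_pos: [651.0, -155.1, 73.2]
ee_rot: [0.001, 0.046, 0.999, -0.001]
force: [-3.4, -4.6, 7.4]
grip_width: 0.103
grip_force: 59.2
```

Call:
{"name": "send_rows", "arguments": {"targets": [[1,0,0,0,0,0,-0.08],[1,0,0,0,0,0,-0.08],[1,0,0,0,0,0,-0.08],[1,0,0,0,0,0,-0.08],[1,0,0,0,0,0,-0.08],[1,0,0,0,0,0,0],[1,0,0,0,0,0,0],[1,0,0,0,0,0,0],[1,0,0,0,0,0,0],[1,0,0,0,0,0,0]]}}

```text
time_s: 57.95
eef_pos: [651.0, -155.4, 73.2]
ee_rot: [0.0, -0.151, 0.988, -0.002]
force: [-3.0, -3.9, 6.9]
grip_width: 0.107
grip_force: 59.2
```

```bash
cat >> h.py <<'E'
def tongue(p,prev=None):
    im=np.asarray(p['img']).astype(int)
    m=((im[...,2]-im[...,0]>8)&(im.min(2)>130)).astype(np.uint8)
    k,l,s,c=cv2.connectedComponentsWithStats(m)
    for i in range(1,k):
        if s[i,4]>250 and c[i][1]<330:
            q=np.argwhere(l==i); w=np.array([onz(p,(b,a),64)[:2] for a,b in q],np.float32)
            if np.hypot(*(w.mean(0)-[651.3,-154.6]))<70:
                f=max(w,key=lambda v:np.hypot(*(v-np.array([651.3,-154.6])))); u=np.linalg.svd(w-w.mean(0),full_matrices=False)[2][0]
                print('tongue',s[i],np.round(w.mean(0),1),'axis',np.degrees(np.arctan2(u[1],u[0])),'tip',f,np.degrees(np.arctan2(w.mean(0)[1]+154.6,w.mean(0)[0]-651.3)))
E
python3 - <<'E'
from h import *
st(); print(ctrl.sense()['wrist_torque']); tongue(cap('wrist','w23.png'))
E
```

```text
t 57.95 tcp [ 651.  -155.4   73.2] yaw_y 107.4 zax [ 0.001 -0.003 -1.   ] j [-0.41  0.74  1.17 -0.    1.23 -2.28] F [-3.  -3.9  6.9] w 0.107 gf 59.2
[-0.84461913  0.67574747 -0.03957647]
tongue [ 348  272   80   39 1495] [ 649.3 -117.3] axis 91.03223 tip [645.89575 -96.45624] 93.13887
```

Call:
{"name": "send_rows", "arguments": {"targets": [[1,0,0,0,0,0,-0.05],[1,0,0,0,0,0,-0.05],[1,0,0,0,0,0,-0.04],[1,0,0,0,0,0,-0.04],[1,0,0,0,0,0,0],[1,0,0,0,0,0,0],[1,0,0,0,0,0,0],[1,0,0,0,0,0,0],[1,0,0,0,0,0,0],[1,0,0,0,0,0,0]]}}

```text
time_s: 59.25
eef_pos: [651.1, -155.5, 73.3]
ee_rot: [0.0, -0.239, 0.971, -0.002]
force: [-3.0, -3.8, 6.2]
grip_width: 0.102
grip_force: 59.2
```

Run:
```python
from h import *
st(); print(ctrl.sense()['wrist_torque']); tongue(cap('wrist','w24.png'))
```

```text
t 59.25 tcp [ 651.1 -155.5   73.3] yaw_y 117.7 zax [ 0.002 -0.003 -1.   ] j [-0.41  0.74  1.17 -0.    1.23 -2.46] F [-3.  -3.8  6.2] w 0.102 gf 59.2
[-0.84043322  0.43353091 -0.23546047]
tongue [ 348  274   77   44 1422] [ 644.9 -117.3] axis 96.20249 tip [646.4838  -96.44585] 99.725685
```

Call:
{"name": "send_rows", "arguments": {"targets": [[1,0,0,0,0,0,-0.04],[1,0,0,0,0,0,-0.04],[1,0,0,0,0,0,-0.03],[1,0,0,0,0,0,0],[1,0,0,0,0,0,0],[1,0,0,0,0,0,0],[1,0,0,0,0,0,0],[1,0,0,0,0,0,0],[1,0,0,0,0,0,0],[1,0,0,0,0,0,0]]}}

```text
time_s: 60.55
eef_pos: [651.2, -155.6, 73.3]
ee_rot: [0.0, -0.292, 0.956, -0.002]
force: [-2.1, -4.4, 6.3]
grip_width: 0.103
grip_force: 59.3
```

Run:
```python
from h import *
st(); print(ctrl.sense()['wrist_torque']); p=cap('wrist','w25.png'); tongue(p)
```

```text
t 60.55 tcp [ 651.2 -155.6   73.3] yaw_y 124.0 zax [ 0.002 -0.003 -1.   ] j [-0.41  0.74  1.17 -0.    1.23 -2.57] F [-2.1 -4.4  6.3] w 0.103 gf 59.3
[-0.93044194  0.36685534 -0.30533595]
tongue [ 347  278   74   49 1294] [ 644.4 -116.3] axis 94.60902 tip [638.8651  -97.60442] 100.21138
```

Turning 6° more left the tongue unmoved and the torque rose to 0.3 N m, so it is at the locked stop. I centre the key in its play and draw it out.

Call:
{"name": "send_rows", "arguments": {"targets": [[1,0,0,0,0,0,0.1],[1,0,0,0,0,0,0.1],[1,0,0,0,0,0,0.1],[1,0,0,0,0,0,0.08],[1,0,0,0,0,0,0],[1,0,0,-0.005,0,0,0],[1,0,0,-0.015,0,0,0],[1,0,0,-0.02,0,0,0],[1,0,0,-0.03,0,0,0],[1,0,0,-0.03,0,0,0]]}}

```text
time_s: 61.85
eef_pos: [650.8, -153.3, 173.6]
ee_rot: [0.0, -0.107, 0.994, 0.0]
force: [1.0, 0.7, -0.9]
grip_width: 0.107
grip_force: 58.8
```

Run:
```python
from h import *
st(); p=cap('wrist','w26.png'); tongue(p); plan([686,-150,175],104.9)
```

```text
t 61.85 tcp [ 650.8 -153.3  173.6] yaw_y 102.3 zax [ 0.001  0.    -1.   ] j [-0.41  0.66  1.04  0.    1.43 -2.19] F [ 1.   0.7 -0.9] w 0.107 gf 58.8
tongue [338 224  55  20 765] [ 646.1 -116.7] axis 97.24943 tip [641.3453  -95.57527] 97.79166
shift [-0.0338 -0.0033  0.0036] turn az -0.045
```

Call:
{"name": "send_rows", "arguments": {"targets": [[1,0.036,-0.0258,0,0,0,0],[1,0.036,-0.0258,0,0,0,0],[1,0.036,-0.0258,0,0,0,0],[1,0.036,-0.0258,0,0,0,0],[1,0.036,-0.0258,0,0,0,0],[1,0.036,-0.0258,0,0,0,0],[1,0.036,-0.0258,0,0,0,0],[1,0,0,0.01,0,0,0.052],[1,0,0,0,0,0,0],[1,0,0,0,0,0,0]]}}

```text
time_s: 63.15
eef_pos: [443.5, -383.5, 162.3]
ee_rot: [0.0, -0.082, 0.997, -0.0]
force: [0.1, 0.4, -0.6]
grip_width: 0.104
grip_force: 58.9
```

Run:
```python
from h import *
st(); p=cap('wrist','w27.png'); lm(p,'rack_hole1',45,.2); lm(p,'key_14_bar',79.5); 
im=np.asarray(p['img']).astype(int); h=cv2.cvtColor(np.asarray(p['img']),cv2.COLOR_RGB2HSV)
# wood mask and hole = non-wood component enclosed
wood=((h[...,0]<14)&(h[...,1]>110)&(h[...,2]>60)).astype(np.uint8)
k,l,s,c=cv2.connectedComponentsWithStats(1-wood)
for i in range(1,k):
    if 150<s[i,4]<6000 and c[i][1]<330 and 200<c[i][0]<440: print('enclosed',s[i],np.round(onz(p,c[i],45),1))
tz=pose()[0][2]; hm=((h[...,0]>15)&(h[...,0]<33)&(h[...,1]>150)).astype(np.uint8)
k,l,s,c=cv2.connectedComponentsWithStats(hm)
for i in range(1,k):
    if s[i,4]>80 and 240<c[i][0]<400 and c[i][1]<340:
        x0,y0,w,hh=s[i,:4]; z=tz-1.2; print('brass',s[i],'l',np.round(onz(p,(x0,y0+hh/2),z),1),'r',np.round(onz(p,(x0+w,y0+hh/2),z),1),'top',np.round(onz(p,(c[i][0],y0),z),1))
g=im.max(2); m=(g<45).astype(np.uint8); k,l,s,c=cv2.connectedComponentsWithStats(m)
```

```text
t 63.15 tcp [ 443.5 -383.5  162.3] yaw_y 99.4 zax [ 0.001 -0.    -1.   ] j [-0.91  0.48  1.37  0.    1.29 -2.65] F [ 0.1  0.4 -0.6] w 0.104 gf 58.9
rack_hole1 0.79 [316.3 180.1] [ 406.5 -391.2   45. ]
enclosed [303 168  27  27 707] [ 407.1 -391.5   45. ]
brass [331 252  17  35 350] l [ 437.1 -378.2  160.9] r [ 435.7 -369.9  160.9] top [ 427.5 -376.2  160.9]
brass [290 254  16  33 336] l [ 440.9 -398.2  160.9] r [ 439.6 -390.4  160.9] top [ 431.8 -395.4  160.9]
```

Call:
{"name": "send_rows", "arguments": {"targets": [[1,0.0187,-0.0009,0,0,0,0],[1,0.0187,-0.0009,0,0,0,0],[1,0,0,0.03,0,0,0],[1,0,0,0.03,0,0,0],[1,0,0,0.01,0,0,0],[1,0,0,0,0,0,0],[1,0,0,0,0,0,0],[1,0,0,0,0,0,0],[1,0,0,0,0,0,0],[1,0,0,0,0,0,0]]}}

```text
time_s: 64.55
eef_pos: [406.4, -391.7, 91.9]
ee_rot: [0.0, -0.081, 0.997, -0.0]
force: [0.4, -0.2, -0.9]
grip_width: 0.104
grip_force: 58.9
```

Run:
```python
from h import *
st(); plan([407,-391.3,52.5],99.4)
```

```text
t 64.55 tcp [ 406.4 -391.7   91.9] yaw_y 99.3 zax [ 0. -0. -1.] j [-0.97  0.51  1.52 -0.    1.11 -2.71] F [ 0.4 -0.2 -0.9] w 0.104 gf 58.9
shift [-0.0006  0.0003  0.0394] turn az -0.002
```

Call:
{"name": "send_rows", "arguments": {"targets": [[1,-0.0005,0.0003,0.008,0,0,0],[1,0,0,0.008,0,0,0],[1,0,0,0.008,0,0,0],[1,0,0,0.006,0,0,0],[1,0,0,0.004,0,0,0],[1,0,0,0.003,0,0,0],[1,0,0,0.002,0,0,0],[1,0,0,0,0,0,0],[1,0,0,0,0,0,0],[1,0,0,0,0,0,0]]}}

```text
time_s: 65.8
eef_pos: [406.8, -391.4, 52.8]
ee_rot: [0.0, -0.081, 0.997, -0.0]
force: [-0.9, 0.3, -0.7]
grip_width: 0.105
grip_force: 58.9
```

Run:
```python
from h import *
st()
```

```text
t 65.8 tcp [ 406.8 -391.4   52.8] yaw_y 99.3 zax [ 0. -0. -1.] j [-0.97  0.56  1.56 -0.    1.03 -2.71] F [-0.9  0.3 -0.7] w 0.105 gf 58.9
```

In the hole, about 0.5 mm above seating. A last bit down, then release and rise.

Call:
{"name": "send_rows", "arguments": {"targets": [[1,0,0,0.0006,0,0,0],[1,0,0,0,0,0,0],[0.4,0,0,0,0,0,0],[0.2,0,0,0,0,0,0],[0,0,0,0,0,0,0],[0,0,0,0,0,0,0],[0,0,0,-0.02,0,0,0],[0,0,0,-0.05,0,0,0],[0,0,0,-0.05,0,0,0],[0,-0.05,0,-0.03,0,0,0]]}}

```text
time_s: 67.05
eef_pos: [455.5, -384.5, 205.4]
ee_rot: [0.001, -0.079, 0.997, -0.002]
force: [0.0, -0.7, -0.6]
grip_width: 0.503
grip_force: 0.0
```

Call:
{"name": "send_rows", "arguments": {"targets": [[0,-0.04,0.05,0,0,0,0],[0,0,0.05,-0.02,0,0,0],[0,0,0.04,-0.02,0,0,0],[0,0,0,0,0,0,0],[0,0,0,0,0,0,0],[0,0,0,0,0,0,0],[0,0,0,0,0,0,0],[0,0,0,0,0,0,0],[0,0,0,0,0,0,0],[0,0,0,0,0,0,0]]}}

```text
time_s: 68.3
eef_pos: [472.3, -240.0, 242.1]
ee_rot: [-0.0, -0.081, 0.997, 0.0]
force: [0.0, 0.2, 0.5]
grip_width: 0.501
grip_force: 0.0
```

Run:
```python
from h import *
st(); p=cap('wrist','w30.png'); tongue(p); lm(p,'cover_bar',91)
for k in('key_8_bar','key_11_bar','key_14_bar'): lm(p,k,79.5,n=2)
g=np.asarray(p['img']).max(2)
m=(g<45).astype(np.uint8); n,l,s,c=cv2.connectedComponentsWithStats(m)
for i in range(1,n):
    if 150<s[i,4]<3000 and c[i][0]<260:
        ctr=cv2.findContours((l==i).astype(np.uint8),cv2.RETR_EXTERNAL,cv2.CHAIN_APPROX_NONE)[0][0]
        print(s[i],np.round(c[i]),cv2.minAreaRect(np.array([onz(p,q[0],86)[:2] for q in ctr],np.float32)))
t=cap('top'); lm(t,'cover_bar',91)
for b in('oil_bottle','pepper_jar','rose_bottle','cup','tea_box','cumin_jar'): lm(t,b,0,.2,1)
```

```text
t 68.3 tcp [ 472.3 -240.   242.1] yaw_y 99.3 zax [-0.  0. -1.] j [-0.69  0.3   1.42  0.    1.42 -2.42] F [0.  0.2 0.5] w 0.501 gf 0.0
cover_bar 0.63 [534.6 298.1] [515.3 -23.4  91. ]
key_8_bar 0.87 [171.  272.6] [ 550.4 -371.8   79.5]
key_11_bar 0.97 [158.  116.5] [ 408.  -391.1   79.5]
key_14_bar 0.85 [161.5 196.9] [ 477.8 -384.6   79.5]
[148  85  21  61 772] [158. 115.] ((407.22216796875, -388.1168518066406), (48.29008865356445, 13.329202651977539), 9.426519393920898)
[ 24 149  23  38 205] [ 39. 172.] ((471.042236328125, -489.9373474121094), (10.228192329406738, 39.55758285522461), 63.3040885925293)
[158 164  16  66 866] [165. 197.] ((476.06024169921875, -378.4780578613281), (59.289939880371094, 13.292598724365234), 2.7397918701171875)
[167 251  16  41 518] [174. 271.] ((545.7103881835938, -366.1871337890625), (12.91185188293457, 41.243072509765625), 88.3335189819336)
[ 246  284   22   95 1083] [258. 325.] ((597.6008911132812, -281.6534423828125), (104.59930419921875, 20.766098022460938), 7.199517250061035)
[  0 347  65  11 646] [ 32. 352.] ((655.92333984375, -503.47650146484375), (11.43299388885498, 66.8300552368164), 9.278189659118652)
cover_bar 0.93 [337.5 255.5] [516.  -27.2  91. ]
cover_bar 0.49 [483.6 272.7] [ 478.3 -370.3   91. ]
cover_bar 0.47 [529.7 282.8] [ 455.5 -476.3   91. ]
oil_bottle 0.59 [228.3 202.9] [669.4 258.6   0. ]
pepper_jar 0.75 [141.3 220.8] [618.8 484.3   0. ]
rose_bottle 0.52 [464.3 189.4] [ 712.  -365.5    0. ]
cup 0.93 [123.6 291. ] [435.  512.6   0. ]
tea_box 0.52 [520.6 231.1] [ 600.  -505.4    0. ]
cumin_jar 0.65 [527.8 283.1] [ 464.9 -512.9    0. ]
```

The key is hung at (407,-388) with its bar at the same apparent height as at the start. The cover bar is back at its shut place, the tongue is at the locked stop, and the bystanders are unmoved.

```bash
python3 -c "
from rig import ctrl
print(ctrl.finish_job())"
```

```text
the job is handed in; nothing more can be done
None
```

I've handed the job in at about 68 s: by my last checks both saffron tins are upright in the box, the cover is shut, the tongue is at its locked stop, and the 11 mm key is back in its rack hole; the judge returned no result.

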